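# Clear the griddle and set its lid ajar

## Task

The orange silicone scraper was left on the griddle plate under the raised glass lid: take it out and lay it down flat inside the steel utensil tray. Then ease the griddle lid down, without letting it fall, until it stands 25 degrees open, let go of it, and make sure that it stays there, so that the plate keeps warm while the steam gets out. Leave the bowls, jar, mug, clay coffee pot and cups where they stand.

Things in the scene. Friction and masses are not known exactly. Their poses are not given: they have to be found in the camera images.
- griddle: table-top electric griddle, fixed on the bench: steel housing 330 (its x) by 360 (its y) mm with a flat dark cooking plate whose top is 80 mm above the bench. Origin at the bench under its centre; its x axis points from the front (robot side) to the hinges at the back.
- lid (a joint): opening angle of the griddle's lid, a glass pane in a steel frame 330 mm wide (rad): 0 is closed and level, it grows as the front edge goes up, stop at 0.97. Stiff friction hinges at the back: the lid (0.8 kg) stays at any angle where it is left; at the handle it takes about 3 N to push down and 9 N to raise; it hardly springs back.
- lid_hinge (a point): point on the hinge line, midway between the two hinges, 150 mm behind the griddle's centre and 95 mm above the bench; the hinge line runs along the griddle's y axis. The lid's x axis runs along the lid, its handle lying to -x; its y axis is the hinge line.
- lid_handle (a point): middle of the lid's black bar handle: round, 14 mm thick, 170 mm long, parallel to the hinge line, 47 mm in front of the lid's front wall (40 mm high), on posts 80 mm either side of the middle. At lid angle a it is 335 cos a - 8 sin a mm in front of the hinge line and 335 sin a + 8 cos a mm above it; easily gripped from straight above.
- scraper: orange one-piece hard silicone scraper, 190 mm long, 0.12 kg: handle (105 long, 24 wide, 18 mm thick) to its -x, flat blade (65 long, 60 wide, 7 mm thick) to its +x. Origin under its middle, z up. It starts flat on the griddle plate, handle to the front, below the raised glass lid, which overhangs it: to be reached with a tool leaning in from the front by 30 to 50 degrees.
- scraper_grip (a point): point in the handle to grip, close to the balance point: 30 mm from the scraper's origin towards its -x, at half the handle's thickness (9 mm above its underside).
- scraper_tip (a point): blade end of the scraper, 95 mm along its +x, 6 mm above its underside.
- scraper_end (a point): handle end of the scraper, 95 mm along its -x, 6 mm above its underside.
- tray: open stainless steel utensil tray standing loose on the bench (0.5 kg): 300 (its x) by 140 (its y) by 22 mm high outside, walls and floor 4 mm thick, empty. Origin under its centre on the bench, z up.
- bowls: bystander: stack of four coloured plastic lunch bowls (red, yellow, green, blue) with a white cover, 144 mm across, 206 mm high; origin under its centre.
- jar: bystander: sealed amber glass jar with a brass twist cap, 84 mm across, 130 mm high; origin under its centre.
- mug: bystander: stainless steel mug, 80 mm across, 90 mm high, handle at its +y; origin under its centre.
- jebena: bystander: dark clay coffee pot with a round belly 144 mm across, thin neck, spout at its +y and handle at its -y, 231 mm high; origin under its centre.
- cup_a: bystander: small white coffee cup without handle, 66 mm across, 50 mm high; origin under its centre.
- cup_b: bystander: small blue coffee cup, as the white one.
Mind the look-alikes: they are no part of the job. Of the things shaped like the scraper, the orange one is meant.

How it is judged (in metres and radians):
On the way, in this order (a step that is already met when the one before it is completed fails the run):
1. the scraper lies flat inside the tray, let go and at rest, while the lid is still raised (x of scraper_tip in the frame of tray between -0.15 and 0.15 m and y of scraper_tip in the frame of tray between -0.068 and 0.068 m and z of scraper_tip in the frame of tray between 0 and 0.02 m and x of scraper_end in the frame of tray between -0.15 and 0.15 m and y of scraper_end in the frame of tray between -0.068 and 0.068 m and z of scraper_end in the frame of tray between 0 and 0.02 m and (angle between scraper's own z axis and vertical below 0.2 rad or angle between scraper's own z axis and vertical above 2.94 rad) and linear speed of scraper below 0.02 m/s and contact force between the fingers and scraper below 0.05 N and angle between tray's own z axis and vertical below 0.1 rad and value of joint lid above 0.6 rad), for 0.3 s.
2. the lid stands 25 degrees open (within 3.4 degrees) by itself, with nothing touching it, for a second (value of joint lid between 0.3763 and 0.4963 rad and velocity of joint lid between -0.02 and 0.02 rad/s and contact force between anything else and lid below 0.05 N), for 1 s.
At the end, for the whole second after the job is handed in: The lid stands at 25 degrees (0.436 rad), within 3.4 degrees (0.06 rad), still and touched by nothing; the scraper lies flat on the floor of the tray, wholly inside it, released and at rest; the bystanders are within 30 mm of where they stood (all of step 2 and x of scraper_tip in the frame of tray between -0.15 and 0.15 m and y of scraper_tip in the frame of tray between -0.068 and 0.068 m and z of scraper_tip in the frame of tray between 0 and 0.02 m and x of scraper_end in the frame of tray between -0.15 and 0.15 m and y of scraper_end in the frame of tray between -0.068 and 0.068 m and z of scraper_end in the frame of tray between 0 and 0.02 m and (angle between scraper's own z axis and vertical below 0.2 rad or angle between scraper's own z axis and vertical above 2.94 rad) and linear speed of scraper below 0.02 m/s and contact force between the fingers and scraper below 0.05 N and angle between tray's own z axis and vertical below 0.1 rad and distance of each of bowls, jar, mug, jebena, cup_a, cup_b from where it was at the start of the episode below 0.03 m).
It fails at once if a bystander is moved by more than 30 mm (distance of any of bowls, jar, mug, jebena, cup_a, cup_b from where it was at the start of the episode above 0.03 m).
It fails at once if the lid falls or is flung down (faster than 1.2 rad/s) (velocity of joint lid below -1.2 rad/s).
It fails at once if the scraper is dropped or thrown: faster than 0.9 m/s while the fingers do not hold it (linear speed of scraper above 0.9 m/s and contact force between the fingers and scraper below 0.05 N).
It also fails if it takes over 67 s, if anything falls off the work surface, if the arm or the gripper's body presses on something with over 40 N, if the wrist force passes 120 N, or if a joint passes its speed limit or range.

## Robot

A 6-joint arm with a two-finger parallel gripper is mounted at the origin on the work surface. World frame = base frame: x ahead of the robot, y to its left, z up, the work surface at z = 0. Lengths are in m, angles in degrees, forces in N, time in s.
With the tool pointing down it reaches from about 0.35 to 0.875 m from the base axis. Payload 4.2 kg.
Tool frame: the origin (TCP) lies on the centre line of the jaws, within the pads' length; the fingertips stand 8 mm ahead of it and the grasp point (between the pads) lies 11 mm behind it; z points along the fingers, y is the direction in which the jaws open and shut (so a half turn about z gives the same grasp; the last joint's range is limited). The gripper opens to 87 mm and grips with 3 to 60 N. Pads are 19 mm wide; open, the fingers measure 117 mm over their backs; the gripper's body (75 mm by 190 mm) begins 51 mm behind the grasp point.
Start: joints at [78.415, 22.042, 0.453, 0, -68.411, -14.817], TCP at [0.278, 0.56, 0.231] pointing down, gripper open.
Joint ranges: [-179.83, 179.83], [-69.29, 118.12], [-61.27, 80.66], [-181.25, 117.63], [-171.15, -9.14], [-177.46, 177.46]. Speed limits (degrees/s): [159.86, 159.86, 180, 180, 180, 180].

## Interface

Orientations are given as a 3x3 rotation matrix whose columns are the frame's x, y, z axes.
In Python, from station import sense, capture, finish_job, recognise gives the robot as it stands.
- The arm moves only by the tool apply_moves, never from a script. Its argument "plan" is a list that holds one entry, the list of rows, each a list of 7 numbers: the opening in per cent of the stroke, from 0 (shut) to 100 (fully open), then the shift along the world's x, y, z in units of 25 mm (1.0 is 25 mm), then the turn, a rotation vector about the world's x, y, z in rad. A call has 1 to 12 rows; each row shifts and turns the pose as measured when the row begins; what a row does not reach is not made up. A row lasts 1/12 s, in which the tool goes at most 41.7 mm and 7.16 degrees, less where a joint would pass 70% of its speed; a pose out of reach is approached as far as the arm can. A call is refused whole if a number of a shift passes 1 or a number of a turn 0.125, either way. A call with a gripper value outside its range is refused whole. The fingers move at their own pace and stop on an object; the grip force is fixed at half the most. Time passes only in rows, so rows that do not move let the fingers close. It gives the time, the measured TCP pose, the force and the opening at its end, in the units of the state.
- sense(): the state, without advancing time (a new reading comes with each control period).
- capture(name): name is "scene" or "top"; returns a dict with "pixels" (420x560x3 uint8, red, green, blue), "depth" (420x560 float32, m along the optical axis (not along the pixel's ray), 0 where there is no reading), "mtx" (3x3 intrinsics, pixels), "R" (3x3) and "t" (3): a world point X has camera coordinates R X + t. Camera axes: x right, y down, z forward; pixel columns grow to the right and rows downward; lengths in m; the calibration is good to about 2 mm. A picture is of the moment at which its call begins.
- finish_job(): hands the job in, once; it reports no verdict.
Trained networks look in a picture, given as the dict that the camera call returned (one of the last four; its "shot" number tells which), for a name from the list of things; names that differ only in an ending like _2 or _b are one class to them, and where a whole thing is asked for, a point or a joint stands for the part that bears it (a point fixed in the world has none). Each returns a list of dicts, best first, with "score" (0 to 1); they miss things now and then, are a little off and sometimes report something else, mostly with a low value. They report only what shows in the picture. A call takes as long as a camera call. They do not tell look-alikes from the thing itself.
- recognise(label, picture): "at" ([x, y, z] in m, in the coordinates of the camera as it stood for that picture, good to about 4 mm: the middle of the surface that is visible of it).
The state is a dict: "time_s": time; "joints": joint angles; "joint_velocities": joint speeds; "effort": joint torques, N m; "tcp_pos": TCP position; "ee_rot": TCP orientation; "wrist_force": force on the tool from outside, world axes, zero at the start; "moment": the same for the moment, N m; "gripper_width": opening from 0.0 (shut) to 1.0 (fully open).
Only numpy, scipy, OpenCV 4.12 (cv2) and the standard library are available. Lean on these libraries where they do the work, as an engineer would, in place of code of your own. Each camera call takes 0.05 s, during which the arm holds its last target.

## Working session

There is one attempt and no reset: what is moved stays moved. The work goes in short steps, Python scripts to look and compute and a tool call to move; the robot and the scene stay as the last step left them, time stands still between calls to the robot, and variables do not carry over. Pictures are saved under pics/ and viewed, and the job is handed in when it is done.

Besides the shell and the picture viewer there is one more tool, called after ">>>" as name(argument=value, ...), one argument or row to a line, values as JSON. apply_moves: Moves the arm, as the interface text tells. Its arguments: {"type":"object","properties":{"plan":{"type":"array","items":{"type":"array","items":{"type":"array","items":{"type":"number"}}}}},"required":["plan"]}

```bash
mkdir -p pics; ls; cat > h.py <<'E'
import numpy as np, cv2
from station import sense, capture, finish_job, recognise
def save(p,n): cv2.imwrite(f'pics/{n}.png', cv2.cvtColor(p['pixels'],cv2.COLOR_RGB2BGR))
def w(p,u,v,d=None):
    if d is None: d=p['depth'][int(v),int(u)]
    K=np.array(p['mtx']); c=np.linalg.inv(K)@np.array([u,v,1.])*d
    return np.array(p['R']).T@(c-np.array(p['t']))
def c2w(p,c): return np.array(p['R']).T@(np.array(c)-np.array(p['t']))
def proj(p,X):
    c=np.array(p['R'])@np.array(X)+np.array(p['t']); q=np.array(p['mtx'])@c; return q[:2]/q[2]
E
python3 - <<'E'
from h import *
np.set_printoptions(precision=4,suppress=True)
for n in ('scene','top'):
    p=capture(n); save(p,n+'0'); print(n,np.array(p['mtx']),-np.array(p['R']).T@p['t'])
    for l in ['griddle','lid','lid_handle','scraper','tray','bowls','jar','mug','jebena','cup_a']:
        for r in recognise(l,p): print(l,round(r['score'],2),c2w(p,r['at']),proj(p,c2w(p,r['at'])).round())
print(sense())
E
```

```text
pics
scene [[386.5612   0.     274.3272]
 [  0.     386.5612 211.6396]
 [  0.       0.       1.    ]] [-0.0623 -0.1732  1.0003]
griddle 0.65 [ 0.644  -0.1845  0.3225] [351. 137.]
lid 0.69 [ 0.6371 -0.1805  0.3199] [348. 139.]
lid_handle 0.77 [ 0.6426 -0.1804  0.3223] [349. 137.]
scraper 0.72 [ 0.3386 -0.1433  0.0129] [299. 296.]
scraper 0.71 [ 0.7125 -0.1372  0.0895] [325. 173.]
scraper 0.68 [0.7816 0.2679 0.0049] [211. 151.]
scraper 0.35 [ 0.6318 -0.1794  0.3259] [348. 139.]
tray 0.84 [0.4544 0.2726 0.0039] [173. 228.]
tray 0.54 [ 0.633  -0.1839  0.3218] [350. 140.]
bowls 0.95 [ 0.3886 -0.5059  0.1987] [467. 283.]
jar 0.97 [ 0.581  -0.5203  0.119 ] [459. 232.]
mug 0.6 [ 0.3101 -0.3508  0.0457] [378. 321.]
mug 0.39 [ 0.7166 -0.1346  0.0912] [325. 172.]
mug 0.36 [ 0.579  -0.5232  0.1189] [460. 233.]
jebena 0.79 [0.5753 0.5172 0.1054] [107. 160.]
cup_a 0.85 [0.4558 0.4811 0.0304] [107. 208.]
cup_a 0.84 [0.3854 0.4614 0.0289] [102. 228.]
top [[516.3253   0.     278.6162]
 [  0.     516.3253 206.2304]
 [  0.       0.       1.    ]] [0.3881 0.0051 1.5621]
griddle 0.66 [ 0.6303 -0.168   0.
[... 632 characters left out ...]
357. 150.]
mug 0.5 [0.4677 0.2785 0.0025] [190. 236.]
cup_a 0.65 [0.4519 0.4848 0.0229] [120. 239.]
cup_a 0.59 [0.3823 0.4639 0.0206] [126. 263.]
{'time_s': 1.1, 'joints': array([ 78.4168,  22.0415,   0.4514,  -0.001 , -68.4116, -14.8174]), 'joint_velocities': array([-0.104 ,  0.0625,  0.057 , -0.0534,  0.1128,  0.0538]), 'effort': array([ -0.0003, -39.0477,  18.7624,   4.2248,   0.0155,  -0.    ]), 'tcp_pos': array([0.2779, 0.5598, 0.2305]), 'ee_rot': array([[ 0.8957, -0.4446, -0.    ],
       [-0.4446, -0.8957, -0.    ],
       [-0.    ,  0.    , -1.    ]]), 'wrist_force': array([-0.4351,  0.2151, -0.3275]), 'moment': array([-0.0009,  0.0048, -0.0107]), 'gripper_width': 0.9977562017441536}
```

View pics/scene0.png

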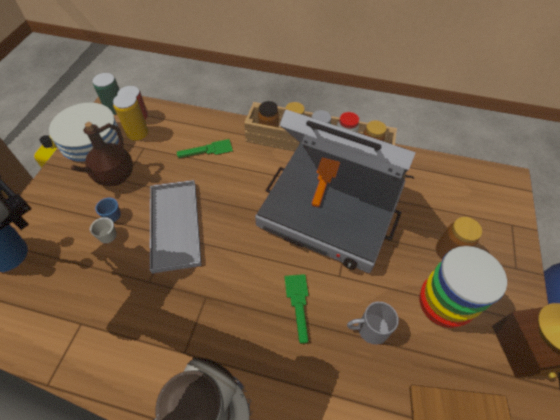

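View pics/top0.png

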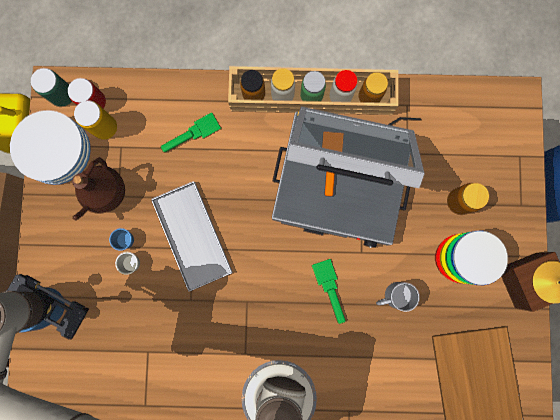

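The scene view shows the orange scraper at about (325,182), with its handle to the front. In the top view it runs from (330,193) to (333,142), partly under the lid. The tray is at about (190,235), and the green ones are look-alikes. Next I'll measure more exactly.

```bash
python3 - <<'E'
from h import *
np.set_printoptions(precision=4,suppress=True)
P={n:capture(n) for n in('scene','top')}
for n,p in P.items():
    hsv=cv2.cvtColor(p['pixels'],cv2.COLOR_RGB2HSV)
    m=((hsv[...,0]>=4)&(hsv[...,0]<=16)&(hsv[...,1]>190)&(hsv[...,2]>90)).astype(np.uint8)
    box=(300,150,345,215) if n=='scene' else (318,125,350,205)
    mm=np.zeros_like(m); mm[box[1]:box[3],box[0]:box[2]]=m[box[1]:box[3],box[0]:box[2]]
    v,u=np.nonzero(mm); print(n,len(u))
    X=np.array([w(p,a,b) for a,b in zip(u,v)]); 
    print(np.percentile(X,[2,25,50,75,98],axis=0))
    # rows, plane z=.098 for handle
    for r in range(v.min(),v.max()+1,4):
        s=u[v==r]
        if len(s): print(r,s.min(),s.max(),w(p,s.min(),r),w(p,s.max(),r))
    # tray: grey-bright, z<0.03
    im=p['pixels']
    sc=4
    big=cv2.resize(im[100:280,130:230] if n=='top' else im[170:280,130:220],None,fx=4,fy=4)
    np.savez('pics/'+n+'.npz',**{k:np.array(x) for k,x in p.items()})
    H,W=p['depth'].shape
    uu,vv=np.meshgrid(np.arange(W),np.arange(H)); K=p['mtx']
    c=np.linalg.inv(K)@np.stack([uu.ravel(),vv.ravel(),np.ones(H*W)])*p['depth'].ravel()
    Xw=(np.array(p['R']).T@(c-np.array(p['t'])[:,None])).T.reshape(H,W,3); np.save(f'pics/X{n}.npy',Xw)
    # tray rim
    sel=(Xw[...,2]>0.012)&(Xw[...,2]<0.03)&(Xw[...,0]>.25)&(Xw[...,0]<.65)&(Xw[...,1]>.1)&(Xw[...,1]<.4)
    q=Xw[sel][:,:2].astype(np.float32); print('tray',len(q),cv2.minAreaRect(q), np.median(Xw[sel][:,2]))
    hsv2=hsv; sel=(hsv[...,1]<60)&(Xw[...,0]>.25)&(Xw[...,0]<.65)&(Xw[...,1]>.1)&(Xw[...,1]<.42)&(hsv[...,2]>90)
    l,lab,st,ce=cv2.connectedComponentsWithStats(sel.astype(np.uint8)); k=1+np.argmax(st[1:,4])
    q=np.argwhere(lab==k)[:,::-1].astype(np.float32); r=cv2.minAreaRect(q); bp=cv2.boxPoints(r); print(st[k],bp)
    cor=np.array([(lambda a,b:(a+(b-a)*(a[2]-.022)/(a[2]-b[2])))(w(p,*x,d=.5),w(p,*x,d=1.5)) for x in bp]); print(cor,cor.mean(0))
E
```

```text
scene 536
[[ 0.5889 -0.1656  0.0834]
 [ 0.6446 -0.1447  0.0868]
 [ 0.7055 -0.1357  0.0895]
 [ 0.7387 -0.1272  0.0961]
 [ 0.7688 -0.1145  0.0996]]
159 322 327 [ 0.7672 -0.1161  0.089 ] [ 0.7734 -0.1312  0.0867]
163 321 338 [ 0.751  -0.1162  0.088 ] [ 0.7651 -0.1674  0.0877]
167 319 337 [ 0.7337 -0.1133  0.0875] [ 0.7481 -0.1671  0.0878]
171 317 336 [ 0.7189 -0.1102  0.0845] [ 0.7313 -0.1669  0.0878]
175 319 335 [ 0.7013 -0.1195  0.0887] [ 0.7181 -0.1666  0.0839]
179 319 330 [ 0.6903 -0.1222  0.0834] [ 0.6944 -0.1546  0.089 ]
183 319 326 [ 0.6646 -0.1259  0.0965] [ 0.6679 -0.1461  0.099 ]
187 318 325 [ 0.6489 -0.1259  0.0966] [ 0.6594 -0.1457  0.0902]
191 316 323 [ 0.6346 -0.123   0.0943] [ 0.6403 -0.1429  0.0939]
195 315 322 [ 0.6194 -0.1231  0.0944] [ 0.6245 -0.1428  0.0947]
199 313 320 [ 0.6035 -0.1203  0.0948] [ 0.6095 -0.1399  0.0938]
203 312 319 [ 0.5905 -0.1203  0.0924] [ 0.5944 -0.1398  0.0942]
tray 543 ((0.467973530292511, 0.27227383852005005), (0.3033044636249542, 0.1406550109386444), 24.72686767578125) 0.01981665717695697
[ 150  180   51   85 3184] [[147.3005 183.2867]
 [194
[... 502 characters left out ...]
091  0.3664]
176 326 333 [ 0.6449 -0.1209  0.0938] [ 0.6445 -0.1406  0.0982]
180 326 333 [ 0.6331 -0.121   0.0945] [ 0.6342 -0.1415  0.0907]
184 326 333 [ 0.6213 -0.1211  0.0954] [ 0.6225 -0.1416  0.0908]
188 325 332 [ 0.6099 -0.1185  0.0938] [ 0.6091 -0.1378  0.1016]
192 325 332 [ 0.5976 -0.1183  0.0983] [ 0.5984 -0.1385  0.0962]
tray 501 ((0.4696791172027588, 0.26302677392959595), (0.32802364230155945, 0.260359525680542), 3.3553905487060547) 0.020122861342056125
[ 152  181   80  110 4583] [[149.765  198.6096]
 [193.8868 180.3152]
 [232.3569 273.0959]
 [188.235  291.3904]]
[[0.5767 0.4021 0.022 ]
 [0.6354 0.2716 0.022 ]
 [0.3602 0.1463 0.022 ]
 [0.3037 0.2746 0.022 ]] [0.469  0.2737 0.022 ]
```

```bash
python3 - <<'E'
from h import *
a=cv2.imread('pics/scene0.png')[95:285,240:430]; cv2.imwrite('pics/sc_crop.png',cv2.resize(a,None,fx=3.1,fy=3.1,interpolation=cv2.INTER_CUBIC))
a=cv2.imread('pics/top0.png')[95:255,260:435]; cv2.imwrite('pics/top_crop.png',cv2.resize(a,None,fx=3.6,fy=3.6,interpolation=cv2.INTER_CUBIC))
E
```

```text
(no output)
```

View pics/sc_crop.png

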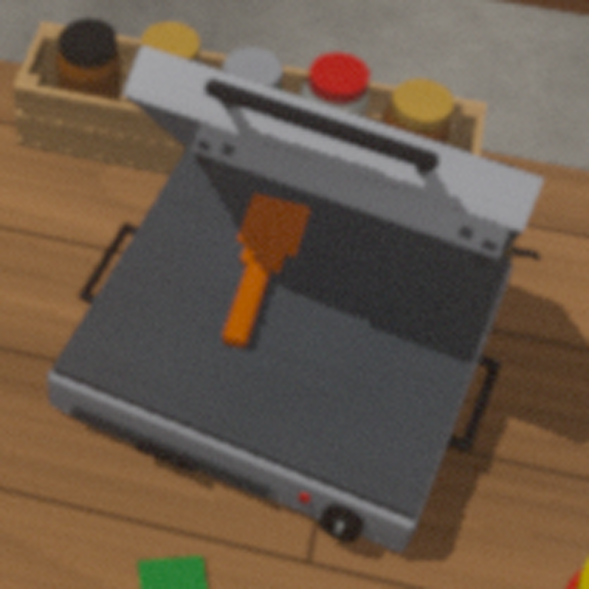

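View pics/top_crop.png

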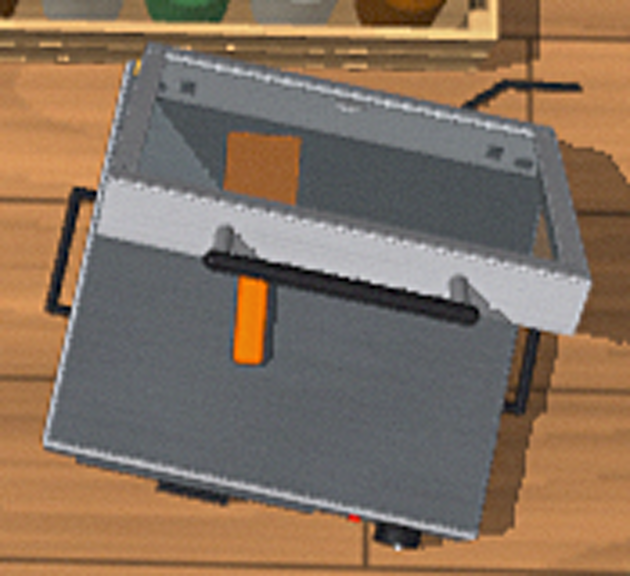

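```bash
python3 - <<'E'
from h import *
np.set_printoptions(precision=4,suppress=True)
P={n:dict(np.load(f'pics/{n}.npz',allow_pickle=True)) for n in('scene','top')}
def M(p): return np.array(p['mtx'])@np.c_[p['R'],p['t']]
def tri(a,b):
    x=cv2.triangulatePoints(M(P['scene']),M(P['top']),np.array(a,float).reshape(2,1),np.array(b,float).reshape(2,1)).ravel(); x=x[:3]/x[3]
    print(x, proj(P['scene'],x)-a, proj(P['top'],x)-b); return x
S=lambda x,y:np.array([x/3.1+240-.5*0,y/3.1+95]); T=lambda x,y:np.array([x/3.6+260,y/3.6+95])
L=tri(S(213,88),T(210,260)); R=tri(S(432,160),T(472,315)); c=(L+R)/2; d=(L-R)[:2]; print('handle mid',c,'len',np.linalg.norm(L-R))
yaw=np.arctan2(-d[0],d[1]); print('yaw from handle',np.degrees(yaw))
print('plate corners')
A=tri(S(52,378),T(46,440)); B=tri(S(410,522),T(476,532))
d=(A-B)[:2]; print('front mid',(A+B)/2,np.linalg.norm(d),np.degrees(np.arctan2(-d[0],d[1])))
# plane fit plate via depth
X=np.load('pics/Xtop.npy'); 
sel=(abs(X[...,2]-.08)<.012); sel[:, :275]=0; sel[:,430:]=0
print(np.median(X[sel],axis=0), sel.sum())
q=X[sel][:,:2].astype(np.float32)
Xs=np.load('pics/Xscene.npy'); sel=(abs(Xs[...,2]-.08)<.015)&(Xs[...,0]>.45)&(Xs[...,0]<.95)&(Xs[...,1]<.05)&(Xs[...,1]>-.45)
q2=Xs[sel][:,:2].astype(np.float32); print(cv2.minAreaRect(q),cv2.minAreaRect(q2),np.median(Xs[sel][:,2]))
# scraper grip triangulation: handle end
tri(S(236,345),T(250,362))
# handle bar dark pixels depth
for n,X,b in(('scene',Xs,(300,115,385,155)),('top',np.load('pics/Xtop.npy'),(312,160,395,190))):
    im=P[n]['pixels']; m=np.zeros(im.shape[:2],bool); m[b[1]:b[3],b[0]:b[2]]=True
    m&=(im.max(2)<45)&(X[...,2]>.25); print(n,m.sum(),X[m].mean(0),np.polyfit(X[m][:,1],X[m][:,0],1),np.percentile(X[m][:,1],[1,99]))
E
```

```text
[ 0.6185 -0.0804  0.3634] [-0.7269  0.0311] [ 0.3974 -0.0923]
[ 0.5853 -0.2504  0.3658] [-0.1632 -0.0002] [ 0.0881 -0.0096]
handle mid [ 0.6019 -0.1654  0.3646] len 0.17324450713052095
yaw from handle -11.058085277766581
plate corners
[0.5261 0.0294 0.0544] [-0.5016  0.0421] [ 0.2665 -0.0918]
[ 0.4584 -0.3167  0.064 ] [ 0.521  -0.0042] [-0.2713  0.0341]
front mid [ 0.4923 -0.1437  0.0592] 0.35265918425949544 -11.08106370055803
[ 0.5838 -0.1633  0.0793] 8401
((0.6193491220474243, -0.16336701810359955), (0.7349191308021545, 0.38856565952301025), 5.019937992095947) ((0.6932643055915833, -0.17037658393383026), (0.49508798122406006, 0.42057254910469055), 3.3654370307922363) 0.07942699765055514
[ 0.5901 -0.133   0.0811] [-0.2004  0.0087] [ 0.11  -0.025]
scene 28 [ 0.5957 -0.1687  0.3675] [0.1932 0.6283] [-0.2477 -0.0859]
top 243 [ 0.6003 -0.1642  0.3806] [0.068  0.6115] [-0.2504 -0.0758]
```

The handle bar's middle is at (0.602,-0.165,0.365), the griddle yaw is -11°, and the lid stands at about 52°. The scraper grip is at about (0.652,-0.134,0.089) with yaw -4°. The tray's centre is (0.469,0.273) with yaw 24.8°. Next I work out the turn.

```bash
cat >> h.py <<'E'
from scipy.spatial.transform import Rotation as Ro
def tool(yawdeg,tilt,flip=1):
    h=np.array([np.cos(np.radians(yawdeg)),np.sin(np.radians(yawdeg)),0]); t=np.radians(tilt)
    z=np.sin(t)*h+np.array([0,0,-np.cos(t)]); y=flip*np.array([h[1],-h[0],0]); return np.c_[np.cross(y,z),y,z]
def need(pos,R,s=None):
    s=s or sense(); rv=Ro.from_matrix(R@np.array(s['ee_rot']).T).as_rotvec()
    print('t',s['time_s'],'tcp',np.round(s['tcp_pos'],4),'J',np.round(s['joints'],1),'F',np.round(s['wrist_force'],1),'g',round(s['gripper_width'],3))
    print('shift units',np.round((np.array(pos)-s['tcp_pos'])/.025,2),'rotvec',np.round(rv,3))
E
python3 - <<'E'
from h import *
need([.524,-.125,.248],tool(-4,40))
need([.524,-.125,.248],tool(-4,0))
need([.524,-.125,.248],tool(-4,40,-1))
E
```

```text
t 1.2 tcp [0.2779 0.5598 0.2305] J [ 78.4  22.    0.5  -0.  -68.4 -14.8] F [ 0.4 -0.1  0.1] g 1.001
shift units [  9.85 -27.39   0.7 ] rotvec [-0.184 -0.678  0.375]
t 1.2 tcp [0.2779 0.5598 0.2305] J [ 78.4  22.    0.5  -0.  -68.4 -14.8] F [ 0.4 -0.1  0.1] g 1.001
shift units [  9.85 -27.39   0.7 ] rotvec [ 0.    -0.     0.391]
t 1.2 tcp [0.2779 0.5598 0.2305] J [ 78.4  22.    0.5  -0.  -68.4 -14.8] F [ 0.4 -0.1  0.1] g 1.001
shift units [  9.85 -27.39   0.7 ] rotvec [ 0.931 -0.253 -2.601]
```

>>> apply_moves(
  plan=[
    [[70, 0.35, -1, 0.1, 0, 0, 0], [70, 0.35, -1, 0.1, 0, 0, 0], [70, 0.35, -1, 0.1, 0, 0, 0], [70, 0.35, -1, 0.1, 0, 0, 0], [70, 0.35, -1, 0.1, 0, 0, 0], [70, 0.35, -1, 0.1, 0, 0, 0], [70, 0.35, -1, 0.1, 0, 0, 0], [70, 0.35, -1, 0.1, 0, 0, 0], [70, 0.35, -1, 0.1, -0.023, -0.085, 0.047], [70, 0.35, -1, 0.1, -0.023, -0.085, 0.047], [70, 0.35, -1, 0.1, -0.023, -0.085, 0.047], [70, 0.35, -1, 0.1, -0.023, -0.085, 0.047]],
  ],
)

```text
time_s: 2.2
tcp_pos: [0.388, 0.2536, 0.2625]
ee_rot: [[0.901, -0.251, 0.354], [-0.248, -0.967, -0.052], [0.356, -0.041, -0.934]]
wrist_force: [1.0, -1.2, 0.8]
gripper_width: 0.7
```

```bash
python3 - <<'E'
from h import *
need([.524,-.125,.248],tool(-4,40))
E
```

```text
t 2.2 tcp [0.388  0.2536 0.2625] J [ 65.3  -2.4 -37.2  25.9 -52.   -5.8] F [ 1.  -1.2  0.8] g 0.7
shift units [  5.44 -15.14  -0.58] rotvec [-0.094 -0.324  0.175]
```

>>> apply_moves(
  plan=[
    [[70, 0.36, -1, -0.04, -0.023, -0.085, 0.047], [70, 0.36, -1, -0.04, -0.023, -0.085, 0.047], [70, 0.36, -1, -0.04, -0.023, -0.085, 0.047], [70, 0.36, -1, -0.04, -0.023, -0.08, 0.04], [70, 0.36, -1, -0.04, 0, 0, 0], [70, 0.36, -1, -0.04, 0, 0, 0], [70, 0.36, -1, -0.04, 0, 0, 0], [70, 0.36, -1, -0.04, 0, 0, 0], [70, 0.36, -1, -0.04, 0, 0, 0], [70, 0.36, -1, -0.04, 0, 0, 0], [70, 0.36, -1, -0.04, 0, 0, 0], [70, 0.36, -1, -0.04, 0, 0, 0]],
  ],
)

```text
time_s: 3.2
tcp_pos: [0.4908, -0.0463, 0.2721]
ee_rot: [[0.774, -0.073, 0.629], [-0.061, -0.997, -0.04], [0.631, -0.007, -0.776]]
wrist_force: [0.8, -0.9, -0.2]
gripper_width: 0.696
```

```bash
python3 - <<'E'
from h import *
need([.524,-.125,.248],tool(-4,40))
E
```

```text
t 3.2 tcp [ 0.4908 -0.0463  0.2721] J [  9.   -9.7 -56.6  59.5  -9.2  20.3] F [ 0.8 -0.9 -0.2] g 0.696
shift units [ 1.33 -3.15 -0.97] rotvec [-0.008 -0.015  0.003]
```

>>> apply_moves(
  plan=[
    [[70, 0.3, -0.6, 0, 0, 0.06, 0], [70, 0.3, -0.6, -0.1, 0, 0.06, 0], [70, 0.3, -0.7, -0.2, 0, 0, 0], [70, 0.2, -0.6, -0.2, 0, 0, 0]],
  ],
)

```text
time_s: 3.53
tcp_pos: [0.5176, -0.1057, 0.2692]
ee_rot: [[0.801, -0.088, 0.592], [-0.066, -0.996, -0.058], [0.595, 0.007, -0.804]]
wrist_force: [-0.1, 1.0, -0.7]
gripper_width: 0.704
```

```bash
python3 - <<'E'
from h import *
need([.652,-.134,.095],tool(-4,33))
p=capture('scene');save(p,'s1')
E
```

```text
t 3.5333 tcp [ 0.5176 -0.1057  0.2692] J [  8.   -4.9 -46.2  32.3 -15.2  48.3] F [-0.1  1.  -0.7] g 0.704
shift units [ 5.38 -1.13 -6.97] rotvec [0.012 0.061 0.018]
```

View pics/s1.png

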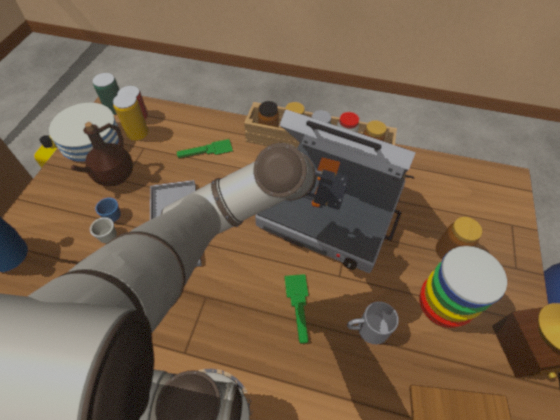

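The gripper now hovers in front of the lid, with its fingers at about (325,185). I continue along the tool axis.

>>> apply_moves(
  plan=[
    [[70, 0.2, -0.5, -0.4, 0, 0.03, 0.01], [70, 0.3, -0.5, -0.5, 0, 0.03, 0.01], [70, 0.6, -0.2, -0.7, 0, 0, 0], [70, 0.6, 0, -0.7, 0, 0, 0], [70, 0.6, 0, -0.7, 0, 0, 0], [70, 0.6, 0, -0.7, 0, 0, 0], [70, 0, 0, 0, 0, 0, 0]],
  ],
)

```text
time_s: 4.17
tcp_pos: [0.5938, -0.143, 0.1816]
ee_rot: [[0.844, -0.066, 0.533], [-0.053, -0.998, -0.039], [0.534, 0.005, -0.845]]
wrist_force: [0.5, -0.0, 0.1]
gripper_width: 0.692
```

```bash
python3 - <<'E'
from h import *
need([.652,-.134,.095],tool(-4,33))
for n in ('scene','top'):
    p=capture(n);save(p,n+'2')
a=cv2.imread('pics/scene2.png')[95:285,240:430]; b=cv2.imread('pics/top2.png')[85:275,250:440]; cv2.imwrite('pics/c2.png',cv2.resize(np.hstack([a,b]),None,fx=2.1,fy=2.1,interpolation=cv2.INTER_CUBIC))
E
```

```text
t 4.1667 tcp [ 0.5938 -0.143   0.1816] J [  2.3  11.1 -38.1  21.8  -9.3  63.5] F [ 0.5 -0.   0.1] g 0.692
shift units [ 2.33  0.36 -3.47] rotvec [ 0.004 -0.013 -0.004]
```

View pics/c2.png

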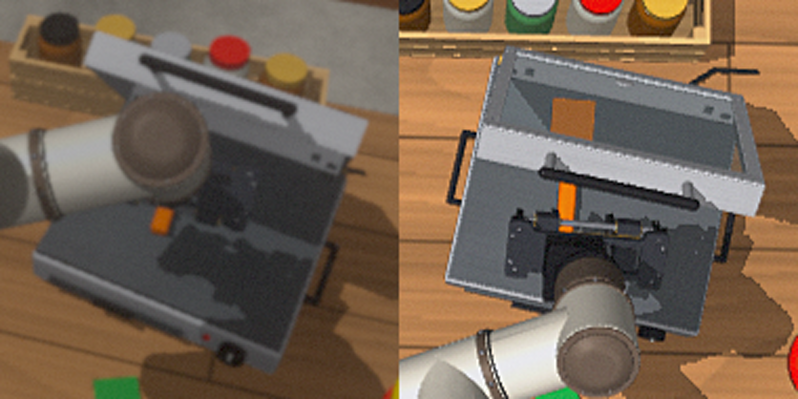

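```bash
cat > fk.py <<'E'
import numpy as np
from scipy.optimize import least_squares
from scipy.spatial.transform import Rotation as Ro
D=[([78.4168,22.0415,.4514,-.001,-68.4116,-14.8174],[.2779,.5598,.2305]),([65.3,-2.4,-37.2,25.9,-52,-5.8],[.388,.2536,.2625]),([9,-9.7,-56.6,59.5,-9.2,20.3],[.4908,-.0463,.2721]),([8,-4.9,-46.2,32.3,-15.2,48.3],[.5176,-.1057,.2692]),([2.3,11.1,-38.1,21.8,-9.3,63.5],[.5938,-.143,.1816])]
def fk(j,p,s4=1,s6=1):
    a=np.radians(j); h,a1,L2,e,L3,T=p
    Y=lambda t:Ro.from_euler('y',t).as_matrix(); Z=lambda t:Ro.from_euler('z',t).as_matrix(); X=lambda t:Ro.from_euler('x',t).as_matrix()
    R=Z(a[0]); P=np.array([0,0,h])+R@[a1,0,0]
    R=R@Y(a[1]); P=P+R@[0,0,L2]
    R=R@Y(-a[2]); P=P+R@[L3,0,e]
    R=R@X(s4*a[3])@Y(-a[4]); P=P+R@[T,0,0]
    R=R@X(s6*a[5]); return P,R   # tool z = R x-axis
def fit(s4): return least_squares(lambda p:np.concatenate([fk(j,p,s4)[0]-np.array(t) for j,t in D]),[.35,0.02,.35,0.05,.35,.25],bounds=([0,-.1,.1,-.1,.1,.1],[.6,.2,.6,.2,.6,.5]))
E
python3 - <<'E'
from fk import *
np.set_printoptions(precision=4,suppress=True)
for s in(1,-1):
    r=fit(s); print(s,r.x,r.cost,r.fun.reshape(-1,3)); print(fk(D[4][0],r.x,s)[1][:,0],fk(D[0][0],r.x,s)[1])
E
```

```text
1 [0.     0.2    0.3648 0.1403 0.2141 0.1   ] 0.1007047966909935 [[-0.1599  0.0158  0.0593]
 [-0.2309  0.1702  0.0016]
 [-0.0497  0.1301 -0.0506]
 [-0.0441  0.1864 -0.022 ]
 [-0.0251  0.1718  0.0214]]
[ 0.5284  0.0813 -0.8451] [[ 0.     -0.9984 -0.0564]
 [-0.     -0.0564  0.9984]
 [-1.     -0.     -0.    ]]
-1 [ 0.5229  0.0031  0.5332 -0.1     0.4675  0.5   ] 0.03432037759774865 [[-0.1572  0.029   0.0216]
 [-0.082  -0.0002 -0.0225]
 [-0.0185  0.0514 -0.0214]
 [ 0.0191  0.1104 -0.0004]
 [ 0.0081  0.1371  0.0227]]
[ 0.5332 -0.0386 -0.8451] [[-0.     -0.9984 -0.0564]
 [-0.     -0.0564  0.9984]
 [-1.      0.     -0.    ]]
```

```bash
cat > fk.py <<'E'
import numpy as np
from scipy.optimize import least_squares
from scipy.spatial.transform import Rotation as Ro
D=[([78.4168,22.0415,.4514,-.001,-68.4116,-14.8174],[.2779,.5598,.2305]),([65.3,-2.4,-37.2,25.9,-52,-5.8],[.388,.2536,.2625]),([9,-9.7,-56.6,59.5,-9.2,20.3],[.4908,-.0463,.2721]),([8,-4.9,-46.2,32.3,-15.2,48.3],[.5176,-.1057,.2692]),([2.3,11.1,-38.1,21.8,-9.3,63.5],[.5938,-.143,.1816])]
E_=lambda c,t:Ro.from_euler(c,t).as_matrix()
def fk(j,p):
    a=np.radians(j); h,a1,L2,e,L3,T,d=p
    R=E_('z',a[0]); P=np.array([0,0,h])+R@[a1,d,0]
    R=R@E_('y',a[1]); P=P+R@[0,0,L2]
    R=R@E_('y',-a[2]); P=P+R@[L3,0,e]
    R=R@E_('x',-a[3])@E_('y',-a[4]); P=P+R@[T,0,0]
    R=R@E_('x',-a[5]); return P,R
def fit(): return least_squares(lambda p:np.concatenate([fk(j,p)[0]-np.array(t) for j,t in D]),[.35,0.02,.35,0.05,.35,.25,-.15],bounds=([0,-.1,.1,-.2,.1,.1,-.3],[.8,.3,.8,.3,.8,.5,.3]))
E
python3 - <<'E'
from fk import *
np.set_printoptions(precision=4,suppress=True)
r=fit(); print(r.x,r.cost,r.fun.reshape(-1,3)); 
Rt=np.array([[0.844,-.066,.533],[-.053,-.998,-.039],[.534,.005,-.845]]); print(fk(D[4][0],r.x)[1].T@Rt)
Rt=np.array([[.8957,-.4446,0],[-.4446,-.8957,0],[0,0,-1]]); print(fk(D[0][0],r.x)[1].T@Rt)
E
```

```text
[ 0.2193  0.1816  0.473  -0.0133  0.2617  0.3063 -0.1327] 0.003385001763182199 [[-0.028  -0.0011  0.0123]
 [-0.0045  0.0103 -0.0168]
 [-0.0096 -0.0545 -0.0244]
 [ 0.0082  0.0023 -0.0074]
 [ 0.0081  0.016   0.0363]]
[[ 0.0008 -0.0008  0.9998]
 [-1.0002  0.0006  0.0001]
 [-0.0005 -1.0002 -0.0004]]
[[-0.  0.  1.]
 [-1. -0. -0.]
 [ 0. -1.  0.]]
```

```bash
cat > fk.py <<'E'
import numpy as np
from scipy.optimize import least_squares
from scipy.spatial.transform import Rotation as Ro
D=[([78.4168,22.0415,.4514,-.001,-68.4116,-14.8174],[.2779,.5598,.2305]),([65.3,-2.4,-37.2,25.9,-52,-5.8],[.388,.2536,.2625]),([9,-9.7,-56.6,59.5,-9.2,20.3],[.4908,-.0463,.2721]),([8,-4.9,-46.2,32.3,-15.2,48.3],[.5176,-.1057,.2692]),([2.3,11.1,-38.1,21.8,-9.3,63.5],[.5938,-.143,.1816])]
E_=lambda c,t:Ro.from_euler(c,t).as_matrix()
M=np.array([[0,0,1],[-1,0,0],[0,-1,0.]])
def fk(j,p):
    a=np.radians(j); h,L2,L3,T,d=p
    R=E_('z',a[0]); P=np.array([0,0,h])
    R=R@E_('y',a[1]); P=P+R@[0,0,L2]
    R=R@E_('y',-a[2]); P=P+R@[L3,0,0]
    R=R@E_('x',-a[3])@E_('y',-a[4]); P=P+R@[T,d,0]
    R=R@E_('x',-a[5]); return P,R@M
def fit(): return least_squares(lambda p:np.concatenate([fk(j,p)[0]-np.array(t) for j,t in D]),[.2,.41,.43,.25,-.15])
LO=np.array([-179.8,-69.3,-61.2,-181,-171,-9.14-.5]); LO[4]=-171; HI=np.array([179.8,118.1,80.6,117.6,-9.3,177.4])
def ik(pos,R,p,q0):
    f=lambda q:np.r_[(fk(q,p)[0]-pos)*10,Ro.from_matrix(R@fk(q,p)[1].T).as_rotvec()]
    r=least_squares(f,np.clip(q0,LO+.1,HI-.1),bounds=(np.r_[LO[:5],-177.4],HI),x_scale=30); return r.x,r.fun
E
python3 - <<'E'
from fk import *
from h import tool
np.set_printoptions(precision=3,suppress=True)
r=fit(); p=r.x; print(p,r.cost,abs(r.fun).max()); np.save('p.npy',p)
q=D[4][0]
for t in (25,30,33,38,45):
    print('grip',t,*ik([.652,-.134,.095],tool(-4,t),p,q))
for t in (25,30,33,38,45):
    for s in (0,.025,.04): 
        h=np.array([np.cos(.432),np.sin(.432)]); g=np.array([.469,.273])+h*(s-.03)
        print('tray',t,s,*ik([*g,.02],tool(24.75,t),p,[30,15,-30,20,-20,60]))
E
```

```text
[ 0.161  0.564  0.422  0.298 -0.16 ] 4.0826682113775217e-07 0.0004397730084318985
grip 25 [  3.323  24.076 -28.192  13.574 -13.269  70.132] [-0.  0. -0.  0.  0.  0.]
grip 30 [  2.728  23.714 -28.594   8.126  -9.3    76.091] [ 0.002 -0.003  0.003 -0.031 -0.025 -0.017]
grip 33 [  1.996  23.637 -25.991  -3.021  -9.3    87.904] [ 0.002 -0.006  0.005 -0.055 -0.033 -0.034]
grip 38 [ -1.123  23.38  -21.156 -26.234  -9.3   113.684] [ 0.001 -0.01   0.002 -0.081 -0.013 -0.063]
grip 45 [-11.326  23.02  -16.658 -71.862  -9.3   166.509] [-0.004 -0.006 -0.007 -0.038  0.054 -0.042]
tray 25 0 [ 48.071  21.966 -40.466  -4.203  -9.3    72.424] [ 0.014 -0.005  0.015 -0.051 -0.184 -0.057]
tray 25 0.025 [ 47.498  23.483 -39.063   0.754  -9.3    68.022] [ 0.013 -0.003  0.015 -0.039 -0.173 -0.05 ]
tray 25 0.04 [ 47.103  24.385 -38.175   3.554  -9.3    65.609] [ 0.013 -0.002  0.015 -0.033 -0.167 -0.046]
tray 30 0 [ 25.232  21.416 -31.499 -89.125  -9.3   177.4  ] [-0.001 -0.017 -0.021 -0.188  0.043 -0.073]
tray 30 0.025 [ 25.226  22.89  -29.04  -89.079  -9.3   177.4  ] [-0.002 -0.018 -0.023 -0.194  0.059 -0.
[... 368 characters left out ...]
6  -9.3   177.4  ] [ 0.    -0.016 -0.016 -0.175  0.024 -0.079]
tray 38 0 [ 25.195  21.165 -31.48  -89.21   -9.3   177.4  ] [ 0.008 -0.014  0.003 -0.127 -0.077 -0.082]
tray 38 0.025 [ 25.191  22.669 -29.013 -89.168  -9.3   177.4  ] [ 0.007 -0.014 -0.    -0.133 -0.061 -0.084]
tray 38 0.04 [ 25.188  23.566 -27.524 -89.143  -9.3   177.4  ] [ 0.006 -0.014 -0.002 -0.137 -0.052 -0.085]
tray 45 0 [ 25.163  20.945 -31.463 -89.284  -9.3   177.4  ] [ 0.015 -0.011  0.024 -0.074 -0.182 -0.09 ]
tray 45 0.025 [ 25.16   22.475 -28.989 -89.245  -9.3   177.4  ] [ 0.014 -0.011  0.02  -0.08  -0.166 -0.091]
tray 45 0.04 [ 25.158  23.386 -27.496 -89.222  -9.3   177.4  ] [ 0.014 -0.011  0.017 -0.083 -0.157 -0.092]
```

```bash
python3 - <<'E'
from fk import *
from h import tool
np.set_printoptions(precision=2,suppress=True)
p=np.load('p.npy')
def best(name,pos,R):
    rng=np.random.default_rng(0); S=[]
    for k in range(25):
        q0=np.array([rng.uniform(-60,90),rng.uniform(-20,50),rng.uniform(-60,0),rng.uniform(-180,115),rng.uniform(-80,-12),rng.uniform(-170,170)])
        q,f=ik(pos,R,p,q0)
        if abs(f).max()<1e-3 and not any(abs(q-s).max()<2 for s in S): S.append(q)
    print(name,*S)
for gx in(.652,.635):
  for t in (26,28,30,35,40,45,50):
    best(('grip',gx,t),np.array([gx,-.134,.095]),tool(-4,t))
h=np.array([np.cos(.432),np.sin(.432)])
for t in (40,45,50): best(('tray fwd',t),np.array([*(np.array([.469,.273])+0*h),.02]),tool(24.75,t))
for t in (25,30,45): best(('tray rev',t),np.array([*(np.array([.469,.273])+.01*h),.02]),tool(204.75,t))
E
```

```text
('grip', 0.652, 26) [  3.1   23.85 -30.2   17.14 -10.58  66.75]
('grip', 0.652, 28)
('grip', 0.652, 30)
('grip', 0.652, 35)
('grip', 0.652, 40)
('grip', 0.652, 45)
('grip', 0.652, 50)
('grip', 0.635, 26)
('grip', 0.635, 28)
('grip', 0.635, 30)
('grip', 0.635, 35)
('grip', 0.635, 40)
('grip', 0.635, 45)
('grip', 0.635, 50) [ -16.89   21.91  -19.14  -91.9    -9.85 -169.7 ]
('tray fwd', 40) [   9.7    25.57  -43.42 -151.28  -20.33 -105.55]
('tray fwd', 45) [   7.32   28.61  -49.31 -157.52  -33.63  -96.5 ]
('tray fwd', 50) [   5.77   32.57  -53.46 -159.82  -46.26  -91.79]
('tray rev', 25) [  42.62   40.15   -2.47   -7.86  -71.48 -103.78]
('tray rev', 30) [  42.     42.71    1.33   -8.73  -77.63 -103.16]
('tray rev', 45) [  40.5    50.66   12.    -11.11  -95.15 -102.29]
```

```bash
python3 - <<'E'
from fk import *
from h import tool
np.set_printoptions(precision=2,suppress=True)
p=np.load('p.npy')
for gx in (.652,.640):
 for yw in (-4,-9,-14,-18,-22):
  for t in (26,28,30,32,34,36,38):
    q,f=ik(np.array([gx,-.134,.097]),tool(yw,t),p,[3,24,-30,20,-12,66])
    if abs(f).max()<1e-3: print(gx,yw,t,q)
E
```

```text
0.652 -4 26 [  3.15  23.69 -29.89  16.56 -11.04  67.3 ]
0.64 -4 26 [  3.04  22.75 -32.18  18.52  -9.73  65.4 ]
```

```bash
python3 - <<'E'
from fk import *
from h import tool
np.set_printoptions(precision=2,suppress=True)
p=np.load('p.npy')
for gx in (.652,):
 for yw in (-20,-12,-4,2,6,10):
  for t in (24,28,32,36,40,46):
   for roll in (-10,0,10):
    R=tool(yw,t); R=R@Ro.from_euler('x',roll,degrees=True).as_matrix()
    for q0 in ([3,24,-30,20,-12,66],[-15,22,-20,-90,-12,-170],[-15,22,-20,-90,-12,170]):
     q,f=ik(np.array([gx,-.134,.097]),R,p,q0)
     if abs(f).max()<1e-3: print(gx,yw,t,roll,q); break
E
```

```text
0.652 -20 24 -10 [  2.01  24.42 -38.57  66.44 -19.84   3.76]
0.652 -20 24 0 [ -0.35  23.26 -38.67  56.09  -9.49  16.21]
0.652 -20 24 10 [  1.99  24.15 -22.41  -2.09 -17.57  71.99]
0.652 -20 28 -10 [ -5.09  23.53 -42.72  93.54 -16.7  -17.42]
0.652 -20 32 -10 [-11.39  23.33 -43.74 116.74 -16.24 -35.22]
0.652 -12 24 -10 [ -1.94  23.5  -40.8   75.54 -14.41   5.44]
0.652 -12 24 0 [  2.86  23.68 -33.47  32.27 -11.27  44.6 ]
0.652 -12 24 10 [ -0.44  24.65 -17.17 -13.12 -23.33  91.49]
0.652 -12 28 -10 [-12.27  22.87 -43.03 111.57 -10.62 -21.67]
0.652 -12 28 10 [ -0.12  23.95 -19.75 -14.38 -17.51  93.24]
0.652 -12 32 10 [  0.09  23.47 -21.8  -16.86 -12.03  96.26]
0.652 -12 46 -10 [ -25.39   24.39  -38.27 -180.84  -19.5   -79.95]
0.652 -4 24 0 [  3.42  24.14 -26.41  11.05 -15.91  72.58]
0.652 -4 24 10 [ -2.92  25.33 -13.14 -20.12 -28.86 106.78]
0.652 -4 28 10 [ -3.32  24.6  -14.72 -23.95 -24.47 111.41]
0.652 -4 32 10 [ -4.08  24.05 -15.67 -29.42 -20.79 117.87]
0.652 -4 36 10 [ -5.46  23.67 -15.87 -37.11 -18.19 126.91]
0.652 -4 40 10 [ -7.83  23.46 -15.42 -47.4  -17.02 139.12]
0.652 -4 46 10 [-
[... 1195 characters left out ...]
.652 10 24 0 [  0.29  24.86 -17.38  -9.57 -24.37 107.62]
0.652 10 24 10 [ -6.53  27.    -7.44 -26.9  -38.31 127.42]
0.652 10 28 0 [ -0.36  24.24 -18.5  -14.14 -20.22 112.46]
0.652 10 28 10 [ -7.79  26.34  -8.45 -31.88 -35.5  133.32]
0.652 10 32 0 [ -1.38  23.8  -18.73 -20.9  -17.05 119.74]
0.652 10 32 10 [ -9.39  25.87  -9.15 -37.8  -33.36 140.34]
0.652 10 36 0 [ -3.14  23.5  -17.95 -30.43 -15.3  130.24]
0.652 10 36 10 [-11.4   25.6   -9.6  -44.69 -32.02 148.54]
0.652 10 40 0 [ -6.04  23.34 -16.48 -42.67 -15.19 144.07]
0.652 10 40 10 [-13.87  25.54  -9.92 -52.41 -31.58 157.82]
0.652 10 46 0 [-12.73  23.52 -14.71 -64.07 -18.   169.15]
0.652 10 46 10 [-18.37  25.91 -10.57 -64.96 -32.7  173.21]
```

```bash
python3 - <<'E'
from fk import *
from h import *
np.set_printoptions(precision=2,suppress=True)
p=np.load('p.npy')
s=sense(); q=np.array(s['joints']); print(fk(q,p)[0]-s['tcp_pos'])
for yw,t in((3,30),(4,31),(5,32)):
  qq=q
  for pos in ([.594,-.143,.182],[.61,-.14,.16],[.63,-.137,.13],[.652,-.134,.095]):
    qq,f=ik(np.array(pos),tool(yw,t),p,[1,20,-25,-8,-14,100]); print(yw,t,pos,qq,abs(f).max())
need([.652,-.134,.095],tool(5,32))
E
```

```text
[-0. -0. -0.]
3 30 [0.594, -0.143, 0.182] [  1.16  12.21 -26.96  -2.58 -20.87  94.  ] 7.998130720222429e-11
3 30 [0.61, -0.14, 0.16] [  1.5   15.18 -26.77  -2.42 -18.06  93.6 ] 2.886579864025407e-14
3 30 [0.63, -0.137, 0.13] [  1.8   19.16 -26.32  -2.4  -14.53  93.36] 1.1102230246251565e-15
3 30 [0.652, -0.134, 0.095] [  2.06  23.75 -25.46  -2.5  -10.8   93.27] 5.800915303666443e-14
4 31 [0.594, -0.143, 0.182] [  0.74  12.11 -26.69  -4.84 -20.31  97.34] 4.6487829779618515e-11
4 31 [0.61, -0.14, 0.16] [  1.09  15.1  -26.4   -4.97 -17.59  97.23] 2.220446049250313e-15
4 31 [0.63, -0.137, 0.13] [  1.39  19.1  -25.75  -5.47 -14.24  97.54] 9.073297668749092e-13
4 31 [0.652, -0.134, 0.095] [  1.64  23.71 -24.54  -6.48 -10.83  98.38] 2.55351295663786e-14
5 32 [0.594, -0.143, 0.182] [  0.24  12.03 -26.29  -7.41 -19.92 101.01] 5.284476149284105e-12
5 32 [0.61, -0.14, 0.16] [  0.59  15.04 -25.88  -7.86 -17.32 101.25] 7.924910727652446e-11
5 32 [0.63, -0.137, 0.13] [  0.88  19.06 -25.    -8.94 -14.18 102.17] 1.4323542352201457e-11
5 32 [0.652, -0.134, 0.095] [  1.09  23.68 -23.46 -10.82 -11.12 103.94] 1.1102230246251565e-15
t 4.2667 tcp [ 0.59 -0.14  0.18] J [  2.3  10.8 -38.3  21.9  -9.3  63.4] F [-0.4 -0.   0.8] g 0.699
shift units [ 2.4   0.35 -3.52] rotvec [0.01 0.01 0.15]
```

>>> apply_moves(
  plan=[
    [[70, 0, 0, 0, 0, 0.01, 0.05], [70, 0, 0, 0, 0, 0.01, 0.05], [70, 0, 0, 0, 0, 0.01, 0.05], [70, 0, 0, 0, 0, 0, 0], [70, 0.4, 0.05, -0.5, 0, 0, 0], [70, 0.4, 0.05, -0.5, 0, 0, 0], [70, 0, 0, 0, 0, 0, 0]],
  ],
)

```text
time_s: 4.85
tcp_pos: [0.6087, -0.1418, 0.1672]
ee_rot: [[0.85, 0.06, 0.523], [0.056, -0.998, 0.023], [0.524, 0.01, -0.852]]
wrist_force: [-0.1, -1.1, -0.2]
gripper_width: 0.696
```

```bash
python3 - <<'E'
from h import *
need([.652,-.134,.096],tool(4,31))
E
```

```text
t 4.85 tcp [ 0.6087 -0.1418  0.1672] J [  1.4  14.3 -27.8  -2.  -16.4  94. ] F [-0.1 -1.1 -0.2] g 0.696
shift units [ 1.73  0.31 -2.85] rotvec [0.009 0.011 0.01 ]
```

>>> apply_moves(
  plan=[
    [[70, 0.45, 0.1, -0.7, 0, 0.01, 0.01], [70, 0.45, 0.1, -0.7, 0, 0, 0], [70, 0.45, 0.1, -0.7, 0, 0, 0], [70, 0.3, 0, -0.5, 0, 0, 0], [70, 0, 0, 0, 0, 0, 0]],
  ],
)

```text
time_s: 5.27
tcp_pos: [0.6485, -0.1336, 0.1074]
ee_rot: [[0.851, 0.067, 0.521], [0.062, -0.998, 0.026], [0.522, 0.01, -0.853]]
wrist_force: [-0.3, 0.9, -0.0]
gripper_width: 0.699
```

```bash
python3 - <<'E'
from h import *
need([.652,-.134,.096],tool(4,31))
for n in ('scene','top'):
    p=capture(n);save(p,n+'3')
a=cv2.imread('pics/scene3.png')[95:285,240:430]; b=cv2.imread('pics/top3.png')[85:275,250:440]; cv2.imwrite('pics/c3.png',cv2.resize(np.hstack([a,b]),None,fx=2.1,fy=2.1,interpolation=cv2.INTER_CUBIC))
E
```

```text
t 5.2667 tcp [ 0.6485 -0.1336  0.1074] J [  2.1  22.3 -26.5  -2.3  -9.8  94. ] F [-0.3  0.9 -0. ] g 0.699
shift units [ 0.14 -0.01 -0.45] rotvec [0.01  0.009 0.003]
```

View pics/c3.png

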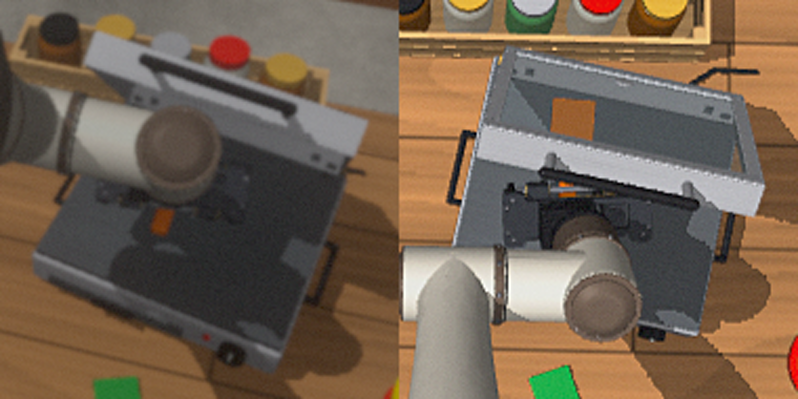

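>>> apply_moves(
  plan=[
    [[70, 0.1, 0, -0.25, 0.005, 0.01, 0.02], [70, 0.05, 0, -0.22, 0, 0, 0], [70, 0, 0, 0, 0, 0, 0]],
  ],
)

```text
time_s: 5.62
tcp_pos: [0.6515, -0.1338, 0.1025]
ee_rot: [[0.85, 0.087, 0.519], [0.077, -0.996, 0.041], [0.521, 0.005, -0.854]]
wrist_force: [-0.9, -0.1, -0.4]
gripper_width: 0.7
```

```bash
python3 - <<'E'
from h import *
need([.652,-.134,.096],tool(5,31))
E
```

```text
t 5.6167 tcp [ 0.6515 -0.1338  0.1025] J [  1.4  23.  -24.   -7.8 -11.8 100.8] F [-0.9 -0.1 -0.4] g 0.7
shift units [ 0.02 -0.01 -0.26] rotvec [0.005 0.007 0.   ]
```

>>> apply_moves(
  plan=[
    [[70, 0, 0, -0.26, 0, 0, 0], [70, 0, 0, -0.1, 0, 0, 0], [70, 0, 0, 0, 0, 0, 0], [70, 0, 0, 0, 0, 0, 0]],
  ],
)

```text
time_s: 5.95
tcp_pos: [0.6507, -0.1341, 0.0956]
ee_rot: [[0.849, 0.086, 0.522], [0.076, -0.996, 0.04], [0.524, 0.006, -0.852]]
wrist_force: [-0.1, -0.8, 0.1]
gripper_width: 0.703
```

```bash
python3 - <<'E'
from h import *
need([.652,-.134,.096],tool(5,31))
E
```

```text
t 5.95 tcp [ 0.6507 -0.1341  0.0956] J [  1.4  23.5 -24.4  -8.3 -10.6 101.3] F [-0.1 -0.8  0.1] g 0.703
shift units [0.05 0.   0.01] rotvec [0.005 0.011 0.001]
```

>>> apply_moves(
  plan=[
    [[0, 0, 0, -0.05, 0, 0, 0], [0, 0, 0, 0, 0, 0, 0], [0, 0, 0, 0, 0, 0, 0], [0, 0, 0, 0, 0, 0, 0], [0, 0, 0, 0, 0, 0, 0], [0, 0, 0, 0, 0, 0, 0]],
  ],
)

```text
time_s: 6.45
tcp_pos: [0.6505, -0.134, 0.0944]
ee_rot: [[0.849, 0.086, 0.522], [0.076, -0.996, 0.039], [0.524, 0.006, -0.852]]
wrist_force: [-0.8, 0.8, 0.1]
gripper_width: 0.327
```

```bash
python3 - <<'E'
from h import *
need([.652,-.134,.096],tool(5,31))
E
```

```text
t 6.45 tcp [ 0.6505 -0.134   0.0944] J [  1.4  23.6 -24.5  -8.3 -10.5 101.4] F [-0.8  0.8  0.1] g 0.327
shift units [ 0.06 -0.    0.06] rotvec [0.006 0.011 0.001]
```

```bash
python3 - <<'E'
from fk import *
from h import *
np.set_printoptions(precision=2,suppress=True)
p=np.load('p.npy')
for yw in (5,8,12):
  for pos in ([.635,-.134,.108],[.61,-.134,.12],[.58,-.134,.14],[.55,-.134,.16],[.52,-.134,.18],[.5,-.134,.24]):
    qq,f=ik(np.array(pos),tool(yw,31.5),p,[1,20,-25,-8,-14,100]); print(yw,pos,qq,round(abs(f).max(),3))
h=np.array([np.cos(.432),np.sin(.432)])
for pos,yw in (([.5,-.134,.3],4),([.5,-.05,.3],-60),([.5,.1,.3],-100),([.5,.2,.3],-155),([.48,.279,.1],-155),([.48,.279,.02],-155)):
    q,f=ik(np.array(pos),tool(yw,31),p,[20,30,-10,-8,-60,(90+yw)-20]);print(pos,yw,q,round(abs(f).max(),3))
E
```

```text
5 [0.635, -0.134, 0.108] [  1.23  21.32 -25.22  -9.38 -12.17 102.4 ] 0.0
5 [0.61, -0.134, 0.12] [  1.32  18.34 -27.93  -8.97 -12.43 101.9 ] 0.0
5 [0.58, -0.134, 0.14] [  1.48  14.14 -30.86  -7.81 -13.67 100.6 ] 0.0
5 [0.55, -0.134, 0.16] [  1.65   9.77 -33.5   -6.61 -15.37  99.23] 0.0
5 [0.52, -0.134, 0.18] [  1.84   5.24 -35.79  -5.47 -17.59  97.9 ] 0.0
5 [0.5, -0.134, 0.24] [  2.02  -1.43 -33.25  -3.45 -26.76  95.62] 0.0
8 [0.635, -0.134, 0.108] [ -0.24  21.51 -22.18 -16.1  -15.66 112.57] 0.0
8 [0.61, -0.134, 0.12] [ -0.22  18.55 -24.84 -15.79 -15.94 112.23] 0.0
8 [0.58, -0.134, 0.14] [ -0.12  14.4  -27.79 -14.54 -17.09 110.85] 0.0
8 [0.55, -0.134, 0.16] [  0.01  10.09 -30.49 -13.14 -18.62 109.3 ] 0.0
8 [0.52, -0.134, 0.18] [  0.15   5.63 -32.89 -11.69 -20.62 107.67] 0.0
8 [0.5, -0.134, 0.24] [  0.44  -0.96 -30.98  -8.16 -28.95 103.61] 0.0
12 [0.635, -0.134, 0.108] [ -2.17  21.81 -19.14 -22.31 -19.7  123.27] 0.0
12 [0.61, -0.134, 0.12] [ -2.26  18.89 -21.74 -22.08 -20.02 123.09] 0.0
12 [0.58, -0.134, 0.14] [ -2.26  14.8  -24.63 -20.91 -21.14 121.84] 0.0
12 [0.55, -0.134, 0.16] [ -2.24  10.57 -27.3  -19.54 -22.6  120.35] 0.0
12 [0.52, -0.134, 0.18] [ -2.21   6.2  -29.69 -18.05 -24.47 118.7 ] 0.0
12 [0.5, -0.134, 0.24] [ -1.79  -0.26 -28.19 -13.58 -32.04 113.39] 0.0
[0.5, -0.134, 0.3] 4 [  2.54  -4.8  -27.7   -1.28 -36.12  92.29] 0.0
[0.5, -0.05, 0.3] -60 [ 28.37   1.39 -34.46  36.88 -59.08 -19.18] 0.0
[0.5, 0.1, 0.3] -100 [ 40.52  16.9  -10.13  19.13 -87.97 -55.48] 0.0
[0.5, 0.2, 0.3] -155 [  35.81   27.92   15.91   -5.84 -108.45 -101.15] 0.0
[0.48, 0.279, 0.1] -155 [  41.95   38.19    5.4    -8.65  -87.13 -104.2 ] 0.0
[0.48, 0.279, 0.02] -155 [  41.94   43.43    2.48   -8.79  -79.07 -102.95] 0.0
```

>>> apply_moves(
  plan=[
    [[0, 0, 0, 0, 0, 0, 0], [0, 0, 0, 0, 0, 0, 0], [0, 0, 0, 0, 0, 0, 0]],
  ],
)

```text
time_s: 6.7
tcp_pos: [0.6507, -0.134, 0.0946]
ee_rot: [[0.848, 0.085, 0.522], [0.076, -0.996, 0.039], [0.524, 0.006, -0.852]]
wrist_force: [0.1, 1.1, -0.0]
gripper_width: 0.285
```

Gripped: the opening is 24.8 mm, which fits the handle. Now I lift a little and draw it out forward.

>>> apply_moves(
  plan=[
    [[0, -0.1, 0, 0.4, 0, 0, 0], [0, -0.5, 0, 0.3, 0, 0, 0.01], [0, -0.6, 0, 0.35, 0, 0, 0.01], [0, -0.7, 0, 0.4, 0, 0, 0.01], [0, -0.7, 0, 0.45, 0, 0, 0.01], [0, -0.7, 0, 0.45, 0, 0, 0], [0, -0.7, 0, 0.45, 0, 0, 0], [0, 0, 0, 0, 0, 0, 0]],
  ],
)

```text
time_s: 7.37
tcp_pos: [0.5417, -0.1337, 0.1654]
ee_rot: [[0.851, 0.128, 0.51], [0.112, -0.992, 0.062], [0.514, 0.005, -0.858]]
wrist_force: [-0.1, -0.8, -0.7]
gripper_width: 0.285
```

```bash
python3 - <<'E'
from h import *
need([.5,-.134,.2],tool(5,31))
for n in ('scene','top'):
    p=capture(n);save(p,n+'4')
a=cv2.imread('pics/scene4.png')[95:285,240:430]; b=cv2.imread('pics/top4.png')[85:275,250:440]; cv2.imwrite('pics/c4.png',cv2.resize(np.hstack([a,b]),None,fx=2.1,fy=2.1,interpolation=cv2.INTER_CUBIC))
E
```

```text
t 7.3667 tcp [ 0.5417 -0.1337  0.1654] J [  0.8   8.8 -32.1  -9.9 -18.5 105.2] F [-0.1 -0.8 -0.7] g 0.285
shift units [-1.67 -0.01  1.38] rotvec [ 0.005 -0.001 -0.041]
```

View pics/c4.png

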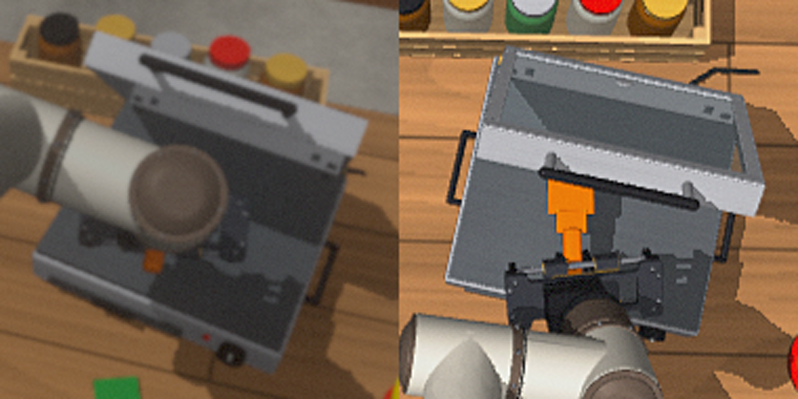

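The scraper is held level and is coming out; in the top view its blade is at (570,200) of the crop. I keep going forward, then up.

>>> apply_moves(
  plan=[
    [[0, -0.8, 0, 0.3, 0, 0, 0], [0, -0.8, 0.1, 0.4, 0, 0, 0], [0, -0.8, 0.2, 0.4, 0, 0, 0], [0, -0.7, 0.4, 0.6, 0, 0, 0], [0, -0.3, 0.6, 0.8, 0, 0, 0], [0, 0, 0.8, 0.8, 0, 0, 0], [0, 0, 0.8, 0.6, 0, 0, -0.1], [0, 0, 0.8, 0.6, 0, 0, -0.1], [0, 0, 0.8, 0.4, 0, 0, -0.1], [0, 0, 0.8, 0, 0, 0, -0.1]],
  ],
)

```text
time_s: 8.3
tcp_pos: [0.4587, -0.0369, 0.2661]
ee_rot: [[0.865, -0.109, 0.489], [-0.094, -0.994, -0.055], [0.493, 0.002, -0.87]]
wrist_force: [0.8, -0.6, -1.6]
gripper_width: 0.276
```

```bash
python3 - <<'E'
from h import *
need([.5,.1,.3],tool(-155,31))
E
```

```text
t 8.3 tcp [ 0.4587 -0.0369  0.2661] J [ 22.9 -10.6 -47.2  28.6 -30.3  39. ] F [ 0.8 -0.6 -1.6] g 0.276
shift units [1.65 5.48 1.36] rotvec [-0.034 -0.008 -2.596]
```

>>> apply_moves(
  plan=[
    [[0, 0.3, 0.8, 0.4, 0, 0, -0.1], [0, 0.3, 0.8, 0.4, 0, 0, -0.12], [0, 0.3, 0.8, 0.2, 0, 0, -0.12], [0, 0.3, 0.8, 0.2, 0, 0, -0.12], [0, 0.2, 0.6, 0.1, 0, 0, -0.12], [0, 0.1, 0.6, 0.1, 0, 0, -0.12], [0, 0, 0.6, 0.1, 0, 0, -0.12], [0, 0, 0.5, 0, 0, 0, -0.12], [0, 0, 0.5, 0, 0, 0, -0.12], [0, 0, 0.5, 0, 0, 0, -0.12], [0, 0, 0.4, 0, 0, 0, -0.12], [0, 0, 0.4, 0, 0, 0, -0.12]],
  ],
)

```text
time_s: 9.3
tcp_pos: [0.4959, 0.1552, 0.2935]
ee_rot: [[0.033, -0.999, 0.016], [-0.871, -0.037, -0.489], [0.489, 0.002, -0.872]]
wrist_force: [0.3, -0.4, -1.0]
gripper_width: 0.273
```

```bash
python3 - <<'E'
from h import *
need([.48,.279,.2],tool(-155.25,31))
E
```

```text
t 9.3 tcp [0.4959 0.1552 0.2935] J [ 46.6  16.2 -11.9  20.5 -83.9 -50.6] F [ 0.3 -0.4 -1. ] g 0.273
shift units [-0.63  4.95 -3.74] rotvec [-0.028  0.015 -1.176]
```

>>> apply_moves(
  plan=[
    [[0, -0.1, 0.6, -0.2, 0, 0, -0.12], [0, -0.1, 0.6, -0.2, 0, 0, -0.12], [0, -0.1, 0.6, -0.2, 0, 0, -0.12], [0, -0.1, 0.5, -0.2, 0, 0, -0.12], [0, 0, 0.5, -0.2, 0, 0, -0.12], [0, 0, 0.5, -0.2, 0, 0, -0.12], [0, 0, 0.5, -0.2, 0, 0, -0.12], [0, 0, 0.4, -0.2, 0, 0, -0.12], [0, 0, 0.3, -0.2, 0, 0, -0.12], [0, 0, 0.2, -0.2, 0, 0, -0.1], [0, 0, 0, 0, 0, 0, 0]],
  ],
)

```text
time_s: 10.22
tcp_pos: [0.4961, 0.2946, 0.2228]
ee_rot: [[-0.811, -0.364, -0.459], [-0.318, 0.932, -0.177], [0.492, 0.002, -0.871]]
wrist_force: [0.3, -0.4, -1.5]
gripper_width: 0.278
```

```bash
python3 - <<'E'
from h import *
need([.48,.279,.1],tool(-155.25,31.6))
for n in ('scene','top'):
    p=capture(n);save(p,n+'5')
cv2.imwrite('pics/c5.png',np.hstack([cv2.imread('pics/scene5.png')[120:320,80:280],cv2.imread('pics/top5.png')[120:320,80:280]]).repeat(2,0).repeat(2,1))
E
```

```text
t 10.2167 tcp [0.4961 0.2946 0.2228] J [  41.3   33.2   16.2  -10.  -100.7 -109.4] F [ 0.3 -0.4 -1.5] g 0.278
shift units [-0.64 -0.62 -4.91] rotvec [-0.017  0.033  0.06 ]
```

View pics/c5.png

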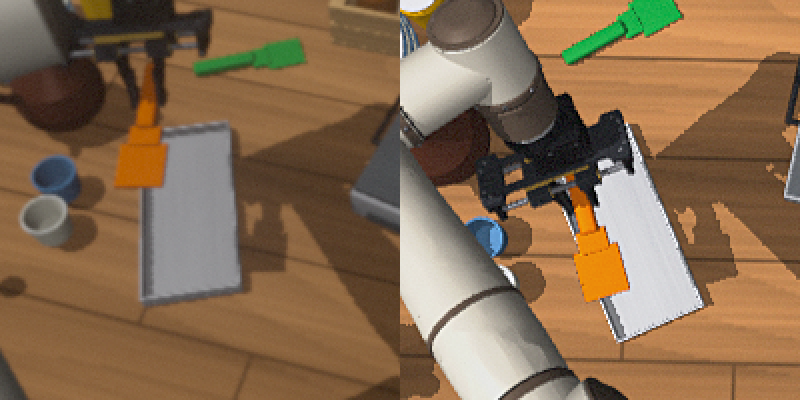

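```bash
python3 - <<'E'
from fk import *
from h import *
np.set_printoptions(precision=3,suppress=True)
p=np.load('p.npy')
def pts(j):
    a=np.radians(j); h,L2,L3,T,d=p
    R=E_('z',a[0])@E_('y',a[1]); A=np.array([0,0,h])+R@[0,0,L2]
    R=R@E_('y',-a[2]); B=A+R@[L3,0,0]; R=R@E_('x',-a[3])@E_('y',-a[4]); C=B+R@[0,d,0]; return A,B,C,C+R@[T,0,0]
for s,z,t in ((.01,.02,31.6),(-.0,.02,31.6),(.02,.02,31.6)):
    hh=np.array([np.cos(.432),np.sin(.432)]); g=np.array([.469,.273])+hh*s
    q,f=ik(np.array([*g,z]),tool(-155.25,t),p,sense()['joints']); print(q,abs(f).max()); print(*pts(q))
X=np.load('pics/Xtop.npy')
m=(X[...,0]>.48)&(X[...,0]<.7)&(X[...,1]>.4)&(X[...,1]<.6)&(X[...,2]>.03)
for a,b in((.03,.08),(.08,.14),(.14,.19),(.19,.26)):
    k=m&(X[...,2]>a)&(X[...,2]<b); print(a,b,k.sum(),X[k].min(0) if k.any() else'',X[k].max(0) if k.any() else '')
E
```

```text
[  41.811   43.543    2.517   -8.993  -79.562 -103.007] 1.2396333959330263e-13
[0.29  0.259 0.57 ] [0.527 0.471 0.293] [0.62  0.343 0.274] [0.478 0.277 0.02 ]
[  42.053   42.805    0.887   -9.146  -78.653 -103.045] 2.8364463555696773e-12
[0.285 0.257 0.575] [0.518 0.467 0.293] [0.611 0.338 0.274] [0.469 0.273 0.02 ]
[  41.577   44.292    4.172   -8.847  -80.484 -102.97 ] 2.4424906541753444e-14
[0.295 0.262 0.565] [0.536 0.476 0.293] [0.629 0.347 0.274] [0.487 0.281 0.02 ]
0.03 0.08 330 [0.481 0.467 0.032] [0.699 0.6   0.08 ]
0.08 0.14 1333 [0.498 0.475 0.08 ] [0.699 0.6   0.14 ]
0.14 0.19 227 [0.5   0.507 0.14 ] [0.673 0.581 0.19 ]
0.19 0.26 262 [0.577 0.514 0.19 ] [0.652 0.564 0.237]
```

```bash
python3 - <<'E'
from h import *
np.set_printoptions(precision=3,suppress=True)
P=dict(np.load('pics/scene.npz',allow_pickle=True));X=np.load('pics/Xscene.npy')
m=np.zeros(X.shape[:2],bool); m[118:190,80:135]=1
im=P['pixels'].astype(int); m&=(im[...,0]<110)&(im[...,0]>im[...,2]+5)&(X[...,2]>.03)&(X[...,1]>.42)&(X[...,1]<.62)&(X[...,0]<.68)
for z in np.arange(.04,.26,.03):
    k=m&(abs(X[...,2]-z)<.015)
    if k.any(): print(round(z,2),k.sum(),np.percentile(X[k],[2,50,98],axis=0)[:,:2].tolist())
cv2.imwrite('pics/j.png',cv2.resize(cv2.imread('pics/scene0.png')[110:195,70:150],None,fx=6,fy=6))
E
```

```text
0.04 175 [[0.5269549974376481, 0.470920363591407], [0.5493845887449772, 0.4902093082171531], [0.6222002879940763, 0.5534754462924444]]
0.07 424 [[0.5264546680725762, 0.4702759553132956], [0.5511462977940295, 0.49291933646636354], [0.6420583499940616, 0.5705726169829367]]
0.1 695 [[0.5241192982331603, 0.479646672912811], [0.5645289236061773, 0.5111613244775863], [0.6556755225533569, 0.5841473901350108]]
0.13 367 [[0.5182519474604762, 0.5023328964417003], [0.5807027270925986, 0.5215353918108263], [0.662306031106568, 0.5679100637207278]]
0.16 132 [[0.5779076534666047, 0.5064035070515773], [0.5878298914302287, 0.5248481661437044], [0.6669308722131434, 0.5465754700234434]]
0.19 155 [[0.579571581164046, 0.512838601141435], [0.5962901551220751, 0.5256896337123973], [0.6503565698030243, 0.5459064969649214]]
0.22 111 [[0.5762456748362879, 0.5205431561234338], [0.58848294298976, 0.5322180634122282], [0.6095648407479731, 0.5545183207465268]]
```

View pics/j.png

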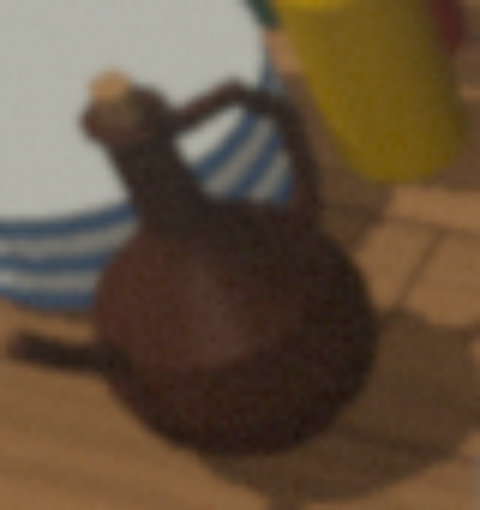

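>>> apply_moves(
  plan=[
    [[0, -0.3, -0.2, -0.6, -0.005, 0.01, 0.02], [0, -0.3, -0.2, -0.8, -0.005, 0.01, 0.02], [0, -0.3, -0.2, -0.8, -0.005, 0.01, 0.02], [0, -0.2, -0.2, -0.8, 0, 0, 0.01], [0, -0.2, -0.2, -0.8, 0, 0, 0], [0, 0, 0, -0.8, 0, 0, 0], [0, 0, 0, -0.7, 0, 0, 0], [0, 0, 0, 0, 0, 0, 0]],
  ],
)

```text
time_s: 10.98
tcp_pos: [0.4632, 0.2701, 0.0894]
ee_rot: [[-0.762, -0.463, -0.453], [-0.398, 0.887, -0.236], [0.511, 0.0, -0.86]]
wrist_force: [-1.0, 0.2, -1.6]
gripper_width: 0.282
```

```bash
python3 - <<'E'
from h import *
need([.469,.273,.0195],tool(-155.25,31.6))
for n in ('scene','top'):
    p=capture(n);save(p,n+'6')
cv2.imwrite('pics/c6.png',np.hstack([cv2.imread('pics/scene6.png')[120:320,80:280],cv2.imread('pics/top6.png')[120:320,80:280]]).repeat(2,0).repeat(2,1))
E
```

```text
t 10.9833 tcp [0.4632 0.2701 0.0894] J [  42.9   37.1    1.2   -7.8  -84.  -102.5] F [-1.   0.2 -1.6] g 0.282
shift units [ 0.23  0.12 -2.8 ] rotvec [-0.007  0.014 -0.049]
```

View pics/c6.png

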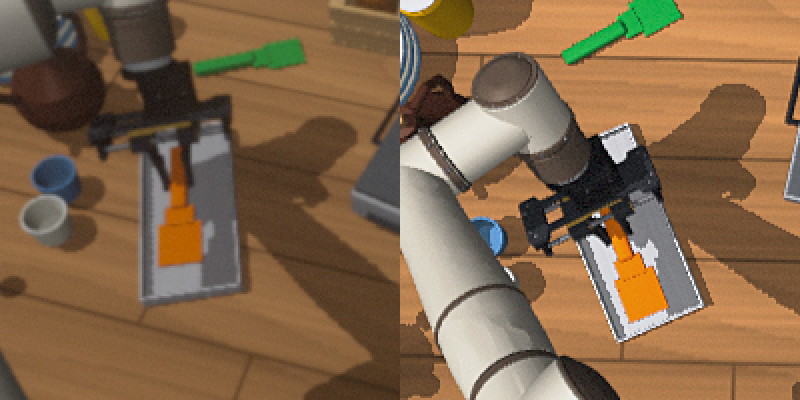

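>>> apply_moves(
  plan=[
    [[0, 0.15, 0.1, -0.5, -0.007, 0.014, -0.02], [0, 0.1, 0.05, -0.5, 0, 0, 0], [0, 0, 0, -0.5, 0, 0, 0], [0, 0, 0, -0.5, 0, 0, 0], [0, 0, 0, -0.4, 0, 0, 0], [0, 0, 0, -0.2, 0, 0, 0], [0, 0, 0, 0, 0, 0, 0]],
  ],
)

```text
time_s: 11.67
tcp_pos: [0.4751, 0.2778, 0.0294]
ee_rot: [[-0.768, -0.452, -0.453], [-0.391, 0.892, -0.228], [0.507, 0.002, -0.862]]
wrist_force: [-0.1, -0.2, -2.3]
gripper_width: 0.279
```

```bash
python3 - <<'E'
from h import *
need([.469,.273,.0195],tool(-155.25,31.6))
E
```

```text
t 11.6667 tcp [0.4751 0.2778 0.0294] J [  42.6   42.1    1.3   -8.1  -78.8 -102. ] F [-0.1 -0.2 -2.3] g 0.279
shift units [-0.24 -0.19 -0.4 ] rotvec [-0.011  0.017 -0.037]
```

>>> apply_moves(
  plan=[
    [[0, -0.1, -0.1, -0.1, -0.011, 0.02, -0.01], [0, -0.1, -0.05, -0.2, 0, 0, 0], [0, 0, 0, -0.15, 0, 0, 0], [0, 0, 0, 0, 0, 0, 0]],
  ],
)

```text
time_s: 12.0
tcp_pos: [0.4697, 0.274, 0.0187]
ee_rot: [[-0.761, -0.443, -0.474], [-0.377, 0.897, -0.233], [0.528, 0.001, -0.849]]
wrist_force: [0.0, 0.3, -0.5]
gripper_width: 0.275
```

```bash
python3 - <<'E'
from h import *
need([.469,.273,.0195],tool(-155.25,31.6))
E
```

```text
t 12.0 tcp [0.4697 0.274  0.0187] J [  42.4   43.2    1.    -8.6  -78.9 -102. ] F [ 0.   0.3 -0.5] g 0.275
shift units [-0.03 -0.04  0.03] rotvec [ 0.001 -0.005 -0.027]
```

Wrist force fell from -2.3 N to -0.5 N, so the scraper is resting on the tray floor. Release with a partial opening.

>>> apply_moves(
  plan=[
    [[55, 0, 0, 0, 0, 0, 0], [55, 0, 0, 0, 0, 0, 0], [55, 0, 0, 0, 0, 0, 0], [55, 0, 0, 0, 0, 0, 0], [55, 0, 0, 0, 0, 0, 0]],
  ],
)

```text
time_s: 12.42
tcp_pos: [0.4703, 0.274, 0.0197]
ee_rot: [[-0.761, -0.444, -0.473], [-0.378, 0.896, -0.233], [0.527, 0.001, -0.85]]
wrist_force: [0.5, 0.8, 0.4]
gripper_width: 0.525
```

>>> apply_moves(
  plan=[
    [[55, 0.1, 0.05, 0.4, 0, 0, 0], [55, 0.2, 0.1, 0.5, 0, 0, 0], [55, 0.3, 0.1, 0.7, 0, 0, 0], [55, 0.3, 0.1, 0.8, 0, 0, 0], [55, 0.2, 0, 0.9, 0, 0, 0], [55, 0, 0, 1, 0, 0, 0], [55, 0, 0, 1, 0, 0, 0], [55, 0, 0, 1, 0, 0, 0]],
  ],
)

```text
time_s: 13.08
tcp_pos: [0.4967, 0.2804, 0.1833]
ee_rot: [[-0.757, -0.443, -0.481], [-0.373, 0.896, -0.24], [0.537, -0.002, -0.843]]
wrist_force: [0.2, 0.8, -0.1]
gripper_width: 0.548
```

```bash
python3 - <<'E'
from h import *
need([.602,-.165,.45],tool(79,0))
need([.602,-.165,.45],tool(79,0,-1))
for n in ('scene','top'):
    p=capture(n);save(p,n+'7')
cv2.imwrite('pics/c7.png',np.hstack([cv2.imread('pics/scene7.png')[120:320,80:280],cv2.imread('pics/top7.png')[120:320,80:280]]).repeat(2,0).repeat(2,1))
E
```

```text
t 13.0833 tcp [0.4967 0.2804 0.1833] J [  41.3   36.    13.5   -8.   -99.  -104.1] F [ 0.2  0.8 -0.1] g 0.548
shift units [  4.21 -17.82  10.67] rotvec [-0.422 -0.558 -2.15 ]
t 13.0833 tcp [0.4967 0.2804 0.1833] J [  41.3   36.    13.5   -8.   -99.  -104.1] F [ 0.2  0.8 -0.1] g 0.548
shift units [  4.21 -17.82  10.67] rotvec [ 0.468 -0.354  0.895]
```

View pics/c7.png

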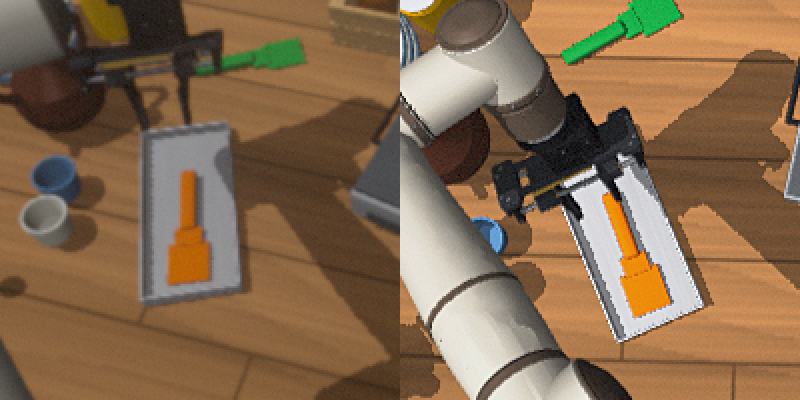

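The scraper lies flat inside the tray: scene crop, (188,175) to (190,280). Next the lid; I check which way round to grip it.

```bash
python3 - <<'E'
from fk import *
from h import *
np.set_printoptions(precision=1,suppress=True)
p=np.load('p.npy')
for fl in (1,-1):
  for pos in ([.602,-.165,.46],[.602,-.165,.362],[.56,-.157,.31],[.5015,-.145,.240]):
   for q0 in ([0,20,0,0,-70,-10],[0,20,0,0,-70,170],[0,20,0,0,-70,-170]):
    q,f=ik(np.array(pos),tool(79,0,fl),p,q0)
    if abs(f).max()<1e-3: print(fl,pos,q)
E
```

```text
1 [0.602, -0.165, 0.46] [ -0.5  19.3  28.2   0.  -98.9 169.5]
1 [0.602, -0.165, 0.46] [ -0.5  19.3  28.2   0.  -98.9 169.5]
1 [0.602, -0.165, 0.46] [ -0.5  19.3  28.2   0.  -98.9 169.5]
1 [0.602, -0.165, 0.362] [ -0.5  18.9  14.2   0.  -85.3 169.5]
1 [0.602, -0.165, 0.362] [ -0.5  18.9  14.2   0.  -85.3 169.5]
1 [0.602, -0.165, 0.362] [ -0.5  18.9  14.2   0.  -85.3 169.5]
1 [0.56, -0.157, 0.31] [  0.3  15.3   2.    0.  -76.7 168.7]
1 [0.56, -0.157, 0.31] [  0.3  15.3   2.    0.  -76.7 168.7]
1 [0.56, -0.157, 0.31] [  0.3  15.3   2.    0.  -76.7 168.7]
1 [0.5015, -0.145, 0.24] [  1.7  11.6 -13.    0.  -65.4 167.3]
1 [0.5015, -0.145, 0.24] [  1.7  11.6 -13.   -0.  -65.4 167.3]
1 [0.5015, -0.145, 0.24] [  1.7  11.6 -13.    0.  -65.4 167.3]
-1 [0.602, -0.165, 0.46] [ -0.5  19.3  28.2   0.  -98.9 -10.5]
-1 [0.602, -0.165, 0.46] [ -0.5  19.3  28.2   0.  -98.9 -10.5]
-1 [0.602, -0.165, 0.362] [ -0.5  18.9  14.2   0.  -85.3 -10.5]
-1 [0.602, -0.165, 0.362] [ -0.5  18.9  14.2   0.  -85.3 -10.5]
-1 [0.56, -0.157, 0.31] [  0.3  15.3   2.    0.  -76.7 -11.3]
-1 [0.56, -0.157, 0.31] [  0.3  15.3   2.    0.  -76.7 -11.3]
-1 [0.5015, -0.145, 0.24] [  1.7  11.6 -13.   -0.  -65.4 -12.7]
-1 [0.5015, -0.145, 0.24] [  1.7  11.6 -13.   -0.  -65.4 -12.7]
```

>>> apply_moves(
  plan=[
    [[55, 0, -0.2, 1, 0, 0, 0], [55, 0, -0.2, 1, 0.047, -0.035, 0.09], [55, 0, -0.4, 1, 0.047, -0.035, 0.09], [55, 0, -0.6, 1, 0.047, -0.035, 0.09], [55, 0, -0.8, 1, 0.047, -0.035, 0.09], [55, 0, -0.8, 1, 0.047, -0.035, 0.09], [55, 0, -0.8, 1, 0.047, -0.035, 0.09], [55, 0.1, -0.8, 1, 0.047, -0.035, 0.09], [55, 0.1, -0.8, 1, 0.047, -0.035, 0.09], [55, 0.2, -0.8, 1, 0.047, -0.035, 0.09], [55, 0.2, -0.8, 0.8, 0.047, -0.035, 0.09]],
  ],
)

```text
time_s: 14.1
tcp_pos: [0.5089, 0.1004, 0.4671]
ee_rot: [[-0.135, -0.991, 0.021], [-0.991, 0.135, 0.015], [-0.018, -0.018, -1.0]]
wrist_force: [0.4, 0.0, -0.4]
gripper_width: 0.548
```

```bash
python3 - <<'E'
from h import *
need([.602,-.165,.45],tool(79,0,-1))
E
```

```text
t 14.1 tcp [0.5089 0.1004 0.4671] J [ 29.    6.8  12.8  -0.2 -94.6 -36.8] F [ 0.4  0.  -0.4] g 0.548
shift units [  3.72 -10.62  -0.68] rotvec [-0.014  0.021 -0.056]
```

>>> apply_moves(
  plan=[
    [[55, 0.3, -0.9, 0, -0.007, 0.01, -0.03], [55, 0.3, -0.9, 0, -0.007, 0.01, -0.03], [55, 0.3, -0.9, 0, 0, 0, 0], [55, 0.3, -0.9, 0, 0, 0, 0], [55, 0.3, -0.9, 0, 0, 0, 0], [55, 0.3, -0.9, 0, 0, 0, 0], [55, 0.3, -0.9, 0, 0, 0, 0], [55, 0.3, -0.9, 0, 0, 0, 0], [55, 0.3, -0.9, 0, 0, 0, 0], [55, 0.3, -0.9, 0, 0, 0, 0], [55, 0.3, -0.9, 0, 0, 0, 0], [55, 0.3, -0.7, -0.1, 0, 0, 0]],
  ],
)

```text
time_s: 15.1
tcp_pos: [0.5935, -0.1829, 0.4839]
ee_rot: [[-0.195, -0.98, 0.029], [-0.981, 0.195, 0.009], [-0.014, -0.027, -1.0]]
wrist_force: [0.7, 0.7, -0.1]
gripper_width: 0.55
```

```bash
python3 - <<'E'
from h import *
need([.602,-.165,.362],tool(79,0,-1))
for n in ('scene','top'):
    p=capture(n);save(p,n+'8')
    cv2
cv2.imwrite('pics/c8.png',np.hstack([cv2.imread('pics/scene8.png')[80:270,240:430],cv2.imread('pics/top8.png')[85:275,250:440]]).repeat(2,0).repeat(2,1))
E
```

```text
t 15.1 tcp [ 0.5935 -0.1829  0.4839] J [  -2.5   18.5   30.5   -0.6 -100.4   -8.9] F [ 0.7  0.7 -0.1] g 0.55
shift units [ 0.34  0.72 -4.88] rotvec [-0.009  0.029  0.005]
```

View pics/c8.png

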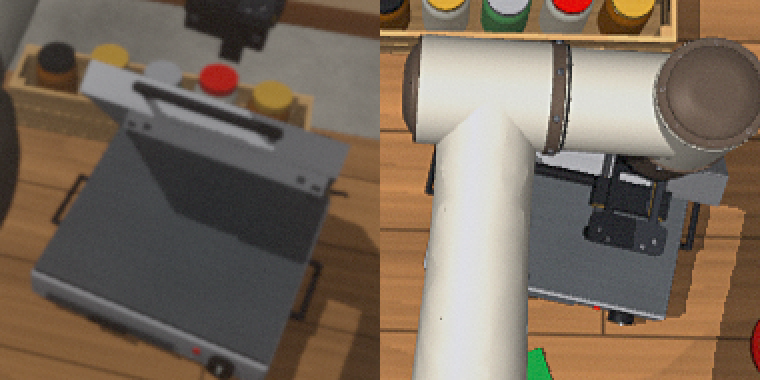

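>>> apply_moves(
  plan=[
    [[55, 0.2, 0.4, -0.5, -0.009, 0.03, 0], [55, 0.1, 0.3, -0.7, 0, 0, 0], [55, 0.05, 0.1, -0.7, 0, 0, 0], [55, 0, 0, -0.7, 0, 0, 0], [55, 0, 0, -0.6, 0, 0, 0], [55, 0, 0, 0, 0, 0, 0]],
  ],
)

```text
time_s: 15.7
tcp_pos: [0.6014, -0.1562, 0.3963]
ee_rot: [[-0.195, -0.981, -0.012], [-0.981, 0.195, -0.0], [0.002, 0.012, -1.0]]
wrist_force: [-0.1, 0.9, -1.2]
gripper_width: 0.551
```

```bash
python3 - <<'E'
from h import *
need([.602,-.165,.362],tool(79,0,-1))
for n in ('scene','top'):
    p=capture(n);save(p,n+'9')
    print(n,proj(p,[.602,-.165,.365]),proj(p,sense()['tcp_pos']))
cv2.imwrite('pics/c9.png',np.hstack([cv2.resize(cv2.imread('pics/scene9.png')[90:180,300:390],(400,400)),cv2.resize(cv2.imread('pics/top9.png')[125:215,310:400],(400,400))]))
E
```

```text
t 15.7 tcp [ 0.6014 -0.1562  0.3963] J [  0.3  18.8  18.8  -0.  -90.6 -11.6] F [-0.1  0.9 -1.2] g 0.551
shift units [ 0.02 -0.35 -1.37] rotvec [ 0.    -0.012  0.005]
scene [342.5742941  134.53854387] [341.02947398 123.11090151]
top [354.70655958 174.70945103] [353.45210927 171.76978316]
```

View pics/c9.png

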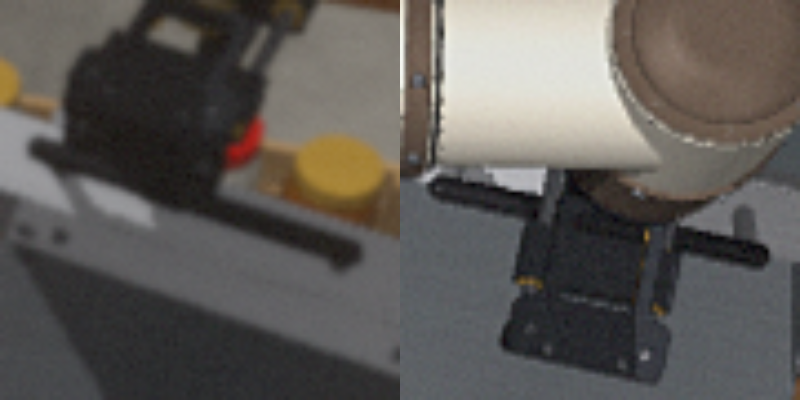

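The bar shows on both sides of the gripper, from (435,188) to (765,255) in the top crop, so it is straddled. Descend and close.

>>> apply_moves(
  plan=[
    [[55, 0, -0.15, -0.4, 0, 0, 0], [55, 0, -0.15, -0.5, 0, 0, 0], [55, 0, 0, -0.4, 0, 0, 0], [55, 0, 0, -0.15, 0, 0, 0], [55, 0, 0, 0, 0, 0, 0]],
  ],
)

```text
time_s: 16.22
tcp_pos: [0.6039, -0.1638, 0.3664]
ee_rot: [[-0.193, -0.981, 0.003], [-0.981, 0.193, -0.004], [0.003, -0.003, -1.0]]
wrist_force: [-0.2, 0.0, 0.1]
gripper_width: 0.549
```

```bash
python3 - <<'E'
from h import *
need([.602,-.165,.362],tool(79,0,-1))
E
```

```text
t 16.2167 tcp [ 0.6039 -0.1638  0.3664] J [ -0.3  18.9  14.7   0.2 -85.7 -10.9] F [-0.2  0.   0.1] g 0.549
shift units [-0.08 -0.05 -0.18] rotvec [0.004 0.003 0.003]
```

>>> apply_moves(
  plan=[
    [[55, 0, 0, -0.25, 0, 0, 0], [0, 0, 0, -0.05, 0, 0, 0], [0, 0, 0, 0, 0, 0, 0], [0, 0, 0, 0, 0, 0, 0], [0, 0, 0, 0, 0, 0, 0], [0, 0, 0, 0, 0, 0, 0], [0, 0, 0, 0, 0, 0, 0], [0, 0, 0, 0, 0, 0, 0]],
  ],
)

```text
time_s: 16.88
tcp_pos: [0.603, -0.1638, 0.3604]
ee_rot: [[-0.194, -0.981, 0.002], [-0.981, 0.194, -0.004], [0.004, -0.003, -1.0]]
wrist_force: [-2.0, 0.8, 0.2]
gripper_width: 0.153
```

```bash
python3 - <<'E'
from h import *
need([.602,-.165,.362],tool(79,0,-1))
E
```

```text
t 16.8833 tcp [ 0.603  -0.1638  0.3604] J [ -0.3  18.9  13.9   0.2 -84.9 -10.9] F [-2.   0.8  0.2] g 0.153
shift units [-0.04 -0.05  0.07] rotvec [0.004 0.002 0.003]
```

The bar is gripped (13.3 mm). Now I ease it down along the arc.

>>> apply_moves(
  plan=[
    [[0, -0.3, 0.06, -0.26, 0, 0, 0], [0, -0.3, 0.06, -0.26, 0, 0, 0], [0, -0.3, 0.06, -0.26, 0, 0, 0], [0, -0.3, 0.06, -0.26, 0, 0, 0], [0, 0, 0, 0, 0, 0, 0]],
  ],
)

```text
time_s: 17.3
tcp_pos: [0.5811, -0.1594, 0.3426]
ee_rot: [[-0.193, -0.981, 0.035], [-0.981, 0.192, -0.011], [0.004, -0.037, -0.999]]
wrist_force: [-2.9, -0.8, -6.6]
gripper_width: 0.149
```

```bash
cat > arc.py <<'E'
from h import *
from scipy.optimize import least_squares
s0=np.array([.603,-.1638,.3604]); gx=np.array([.981,-.192])
def st():
    s=sense(); d=s['tcp_pos']-s0; f=-(d[:2]@gx)*1000; z=d[2]*1000
    lat=d[:2]@np.array([.192,.981])
    F=lambda a:np.array([335*np.cos(a)-8*np.sin(a),335*np.sin(a)+8*np.cos(a)])
    r=least_squares(lambda a:F(a[0])-F(.91)-[f,z],[.7])
    print('est a',r.x,'resid',r.fun,'lat',lat,'F',np.round(s['wrist_force'],1),'tcp',s['tcp_pos'].round(4),'g',s['gripper_width'],'t',s['time_s'])
st(); need([.603,-.164,.36],tool(79,0,-1))
E
python3 arc.py
```

```text
est a [0.8246557] resid [-0.12759359 -0.14481463] lat 5.402046231696632e-05 F [-2.9 -0.8 -6.6] tcp [ 0.5811 -0.1594  0.3426] g 0.1492150931243172 t 17.3
t 17.3 tcp [ 0.5811 -0.1594  0.3426] J [  0.4  15.7   6.7   0.7 -79.1 -11.6] F [-2.9 -0.8 -6.6] g 0.149
shift units [ 0.88 -0.18  0.7 ] rotvec [0.011 0.035 0.002]
```

>>> apply_moves(
  plan=[
    [[0, -0.29, 0.06, -0.28, 0, 0.01, 0], [0, -0.28, 0.05, -0.29, 0, 0.01, 0], [0, -0.27, 0.05, -0.29, 0, 0.01, 0], [0, -0.26, 0.05, -0.3, 0, 0.01, 0], [0, -0.25, 0.05, -0.31, 0, 0.01, 0], [0, -0.25, 0.05, -0.31, 0, 0.01, 0], [0, 0, 0, 0, 0, 0, 0]],
  ],
)

```text
time_s: 17.88
tcp_pos: [0.5472, -0.1528, 0.3069]
ee_rot: [[-0.19, -0.982, 0.002], [-0.982, 0.19, -0.017], [0.017, -0.005, -1.0]]
wrist_force: [-0.2, -1.0, -4.8]
gripper_width: 0.151
```

```bash
python3 arc.py
```

```text
est a [0.67655514] resid [0.05385809 0.04540376] lat 5.2266283237182986e-05 F [-0.2 -1.  -4.8] tcp [ 0.5472 -0.1528  0.3069] g 0.15069360297297998 t 17.8833
t 17.8833 tcp [ 0.5472 -0.1528  0.3069] J [  1.3  13.8  -0.9   1.  -75.3 -12.5] F [-0.2 -1.  -4.8] g 0.151
shift units [ 2.23 -0.45  2.12] rotvec [ 0.017  0.002 -0.001]
```

>>> apply_moves(
  plan=[
    [[0, -0.24, 0.05, -0.32, 0, 0.005, 0], [0, -0.24, 0.05, -0.32, 0, 0.005, 0], [0, -0.23, 0.05, -0.32, 0, 0.005, 0], [0, -0.22, 0.04, -0.33, 0, 0.005, 0], [0, -0.21, 0.04, -0.33, 0, 0.005, 0], [0, -0.2, 0.04, -0.34, 0, 0.005, 0], [0, -0.19, 0.04, -0.34, 0, 0.005, 0], [0, 0, 0, 0, 0, 0, 0]],
  ],
)

```text
time_s: 18.55
tcp_pos: [0.5084, -0.1453, 0.249]
ee_rot: [[-0.188, -0.982, -0.029], [-0.982, 0.189, -0.02], [0.025, 0.024, -0.999]]
wrist_force: [2.1, 0.0, -1.2]
gripper_width: 0.15
```

```bash
python3 arc.py
```

```text
est a [0.4668571] resid [-0.06559572 -0.03504974] lat -1.989957186492173e-05 F [ 2.1  0.  -1.2] tcp [ 0.5084 -0.1453  0.249 ] g 0.15048306628518945 t 18.55
t 18.55 tcp [ 0.5084 -0.1453  0.249 ] J [  2.3  12.5 -10.9   1.2 -68.3 -13.6] F [ 2.1  0.  -1.2] g 0.15
shift units [ 3.78 -0.75  4.44] rotvec [ 0.02  -0.029 -0.002]
```

>>> apply_moves(
  plan=[
    [[0, -0.1, 0.02, -0.2, 0, -0.005, 0], [0, -0.1, 0.02, -0.18, 0, -0.005, 0], [0, 0, 0, 0, 0, 0, 0], [0, 0, 0, 0, 0, 0, 0]],
  ],
)

```text
time_s: 18.88
tcp_pos: [0.5026, -0.1441, 0.2375]
ee_rot: [[-0.189, -0.982, -0.021], [-0.982, 0.189, -0.02], [0.024, 0.017, -1.0]]
wrist_force: [0.3, 0.8, 3.5]
gripper_width: 0.149
```

```bash
python3 arc.py; python3 - <<'E'
from h import *
for n in ('scene','top'):
    p=capture(n);save(p,n+'10')
cv2.imwrite('pics/c10.png',np.hstack([cv2.resize(cv2.imread('pics/scene10.png')[90:280,240:430],(400,400)),cv2.resize(cv2.imread('pics/top10.png')[85:275,250:440],(400,400))]))
E
```

```text
est a [0.4284516] resid [-0.15037017 -0.07306925] lat 4.2899638025179324e-05 F [0.3 0.8 3.5] tcp [ 0.5026 -0.1441  0.2375] g 0.14908075758029932 t 18.8833
t 18.8833 tcp [ 0.5026 -0.1441  0.2375] J [  2.4  12.2 -13.    1.2 -66.  -13.8] F [0.3 0.8 3.5] g 0.149
shift units [ 4.02 -0.8   4.9 ] rotvec [ 0.02  -0.021 -0.002]
```

View pics/c10.png

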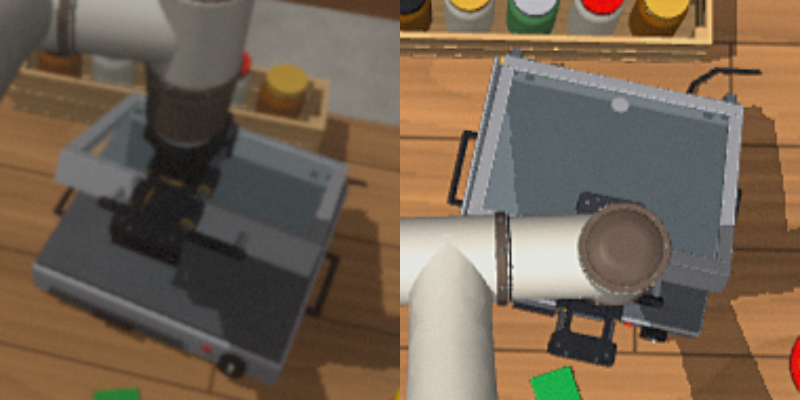

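Estimated lid angle 0.43 rad. Open partly to let go, then rise straight up.

>>> apply_moves(
  plan=[
    [[38, 0, 0, 0, 0, 0, 0], [38, 0, 0, 0, 0, 0, 0], [38, 0, 0, 0, 0, 0, 0], [38, 0, 0, 0, 0, 0, 0]],
  ],
)

```text
time_s: 19.32
tcp_pos: [0.4997, -0.1438, 0.2352]
ee_rot: [[-0.19, -0.981, -0.031], [-0.982, 0.19, -0.018], [0.024, 0.027, -0.999]]
wrist_force: [0.6, 0.2, -0.2]
gripper_width: 0.347
```

>>> apply_moves(
  plan=[
    [[38, 0, 0, 0.3, 0, 0, 0], [38, 0, 0, 0.5, 0, 0, 0], [38, 0, 0, 0.7, 0, 0, 0], [38, 0, 0, 1, 0, 0, 0], [38, -0.1, 0, 1, 0, 0, 0], [38, -0.2, 0, 1, 0, 0, 0], [38, -0.2, 0.5, 1, 0, 0, 0], [38, -0.2, 0.8, 1, 0, 0, 0], [38, -0.2, 0.8, 0.8, 0, 0, 0], [38, -0.2, 0.8, 0.5, 0, 0, 0], [38, -0.1, 0.8, 0, 0, 0, 0], [38, 0, 0.8, 0, 0, 0, 0]],
  ],
)

```text
time_s: 20.32
tcp_pos: [0.4611, -0.0307, 0.442]
ee_rot: [[-0.198, -0.979, -0.042], [-0.98, 0.199, -0.016], [0.024, 0.038, -0.999]]
wrist_force: [0.2, 0.3, 0.2]
gripper_width: 0.381
```

>>> apply_moves(
  plan=[
    [[38, 0, 1, 0, 0, 0, 0], [38, 0, 1, 0, 0, 0, 0], [38, 0, 1, 0, 0, 0, 0], [38, 0, 1, 0, 0, 0, 0], [38, 0, 1, 0, 0, 0, 0], [38, 0, 1, 0, 0, 0, 0], [38, 0, 1, 0, 0, 0, 0], [38, 0, 1, 0, 0, 0, 0], [38, 0, 1, 0, 0, 0, 0], [38, 0, 1, 0, 0, 0, 0], [38, 0, 0, 0, 0, 0, 0], [38, 0, 0, 0, 0, 0, 0]],
  ],
)

```text
time_s: 21.32
tcp_pos: [0.4549, 0.2323, 0.4492]
ee_rot: [[-0.194, -0.98, -0.039], [-0.981, 0.194, -0.016], [0.023, 0.035, -0.999]]
wrist_force: [0.4, -0.9, 0.2]
gripper_width: 0.378
```

```bash
python3 - <<'E'
from h import *
print(sense()['tcp_pos'],sense()['time_s'],sense()['wrist_force'])
for n in ('scene','top'):
    p=capture(n);save(p,n+'11'); np.savez(f'pics/{n}f.npz',mtx=p['mtx'],R=p['R'],t=p['t'],depth=p['depth'],pixels=p['pixels'])
    hx=np.array([.796,-.203,.095]); gx=np.array([.981,-.192,0]); gy=np.array([.192,.981,0])
    for a in (.376,.436,.496):
        m=hx-gx*(.335*np.cos(a)-.008*np.sin(a))+np.array([0,0,.335*np.sin(a)+.008*np.cos(a)])
        print(n,a,proj(p,m+gy*.085),proj(p,m-gy*.085))
E
```

```text
[0.45485519 0.23230077 0.44923097] 21.3167 [ 0.4127685  -0.86994065  0.21331665]
scene 0.376 [286.69785395 192.63456325] [350.97698316 217.66999819]
scene 0.436 [288.3704857  185.76829072] [353.48750883 210.79735402]
scene 0.496 [290.25578801 178.57293913] [356.16826027 203.55340358]
top 0.376 [306.49196048 218.24412028] [370.6958353  232.23970015]
top 0.436 [307.53208672 214.42939806] [372.57853593 228.5944908 ]
top 0.496 [308.67684576 210.12164819] [374.55567956 224.45184204]
```

View pics/scene11.png

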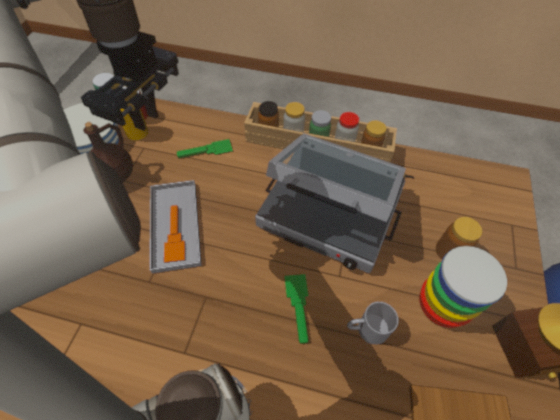

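View pics/top11.png

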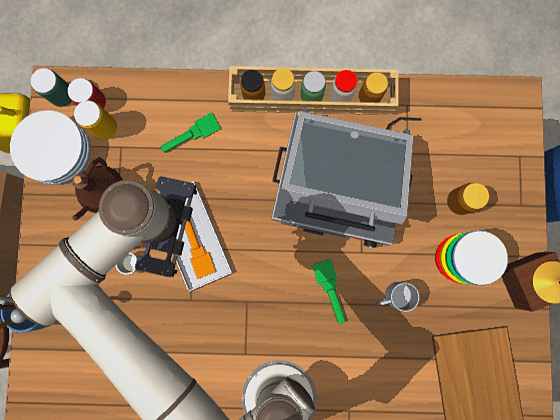

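The scraper is in the tray at about (175,235) in the scene view. The lid is partly closed, with its bar near (320,200) in scene and (340,220) in top. I zoom in to measure its angle.

```bash
python3 - <<'E'
from h import *
A={}
for n,b in (('scene',(270,165,375,235)),('top',(290,190,395,250))):
    p=np.load(f'pics/{n}f.npz'); im=p['pixels'][b[1]:b[3],b[0]:b[2],::-1].copy()
    A[n]=cv2.resize(im,None,fx=7,fy=7,interpolation=cv2.INTER_CUBIC)
cv2.imwrite('pics/c11.png',cv2.resize(np.vstack([A['scene'],A['top']]),None,fx=4.5/7,fy=4.5/7))
E
```

```text
(no output)
```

View pics/c11.png

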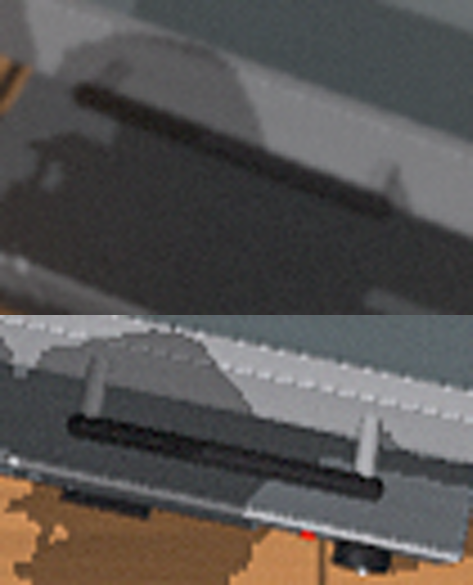

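```bash
python3 - <<'E'
from h import *
np.set_printoptions(precision=4,suppress=True)
a={n:np.load(f'pics/{n}f.npz') for n in('scene','top')}
M=lambda p:np.array(p['mtx'])@np.c_[p['R'],p['t']]
for s,t in (((287.8,185.7),(306.2,214.1)),((356.5,211.5),(374.2,228.3))):
    x=cv2.triangulatePoints(M(a['scene']),M(a['top']),np.array(s).reshape(2,1),np.array(t).reshape(2,1)).ravel(); print(x[:3]/x[3])
import numpy as np
for n in ('scene','top'):
    p=capture(n)
    hsv=cv2.cvtColor(p['pixels'],cv2.COLOR_RGB2HSV)
    m=((hsv[...,0]>=4)&(hsv[...,0]<=18)&(hsv[...,1]>200)&(hsv[...,2]>120)); m[:180]=0;m[290:]=0;m[:,:145]=0;m[:,235:]=0
    v,u=np.nonzero(m); X=np.array([w(p,x,y) for x,y in zip(u,v)]); X=X[(X[:,2]<.05)]
    h=np.array([.908,.419]); d=X[:,:2]-[.469,.273]
    print(n,len(X),'x',np.percentile(d@h,[0.5,99.5]),'y',np.percentile(d@[-h[1],h[0]],[.5,99.5]),'z',np.percentile(X[:,2],[5,50,95]))
    lo=d@h<-.08; hi=d@h>.0; print('z blade',np.median(X[lo,2]),'z handle',np.median(X[hi,2]))
    for l in ['bowls','jar','mug','jebena','cup_a']:
        print([ (round(r['score'],2),c2w(p,r['at']).round(3)) for r in recognise(l,p)][:2],l)
print(sense()['time_s'])
E
```

```text
[ 0.5189 -0.0592  0.2415]
[ 0.4863 -0.2344  0.2412]
scene 604 x [-0.1275  0.0514] y [-0.0235  0.0294] z [0.0077 0.0118 0.0226]
z blade 0.010259774205618846 z handle 0.020422920291939227
[(0.79, array([ 0.389, -0.505,  0.196]))] bowls
[(0.91, array([ 0.581, -0.521,  0.121]))] jar
[(0.97, array([ 0.312, -0.351,  0.044])), (0.63, array([ 0.582, -0.522,  0.118]))] mug
[(0.66, array([0.59, 0.51, 0.12]))] jebena
[] cup_a
top 658 x [-0.124   0.0388] y [-0.0244  0.0321] z [0.0052 0.0122 0.0229]
z blade 0.01027731580743249 z handle 0.020432957831355576
[(0.71, array([ 0.42 , -0.5  ,  0.201]))] bowls
[(0.78, array([ 0.583, -0.519,  0.129]))] jar
[(0.86, array([ 0.303, -0.353,  0.025])), (0.69, array([ 0.645, -0.172,  0.198]))] mug
[(0.98, array([0.594, 0.528, 0.124]))] jebena
[(0.77, array([0.379, 0.46 , 0.005]))] cup_a
22.0167
```

>>> apply_moves(
  plan=[
    [[38, -0.2, -0.8, 0.2, 0, 0, 0], [38, -0.2, -0.8, 0.2, 0, 0, 0], [38, -0.2, -0.8, 0.2, 0, 0, 0], [38, -0.2, -0.8, 0.2, 0, 0, 0], [38, -0.2, -0.8, 0.2, 0, 0, 0], [38, 0, -0.8, 0.2, 0, 0, 0], [38, 0, -0.8, 0, 0, 0, 0], [38, 0, -0.8, 0, 0, 0, 0], [38, 0, 0, 0, 0, 0, 0], [38, 0, 0, 0, 0, 0, 0]],
  ],
)

```text
time_s: 22.85
tcp_pos: [0.4232, 0.0559, 0.4845]
ee_rot: [[-0.197, -0.98, -0.032], [-0.98, 0.198, -0.015], [0.021, 0.029, -0.999]]
wrist_force: [0.1, 0.2, -0.7]
gripper_width: 0.377
```

```bash
python3 - <<'E'
from h import *
for n in ('top','scene'):
    p=capture(n); save(p,n+'12')
    for l in ['cup_a','jebena','lid_handle']: print(n,l,[(round(r['score'],2),c2w(p,r['at']).round(3)) for r in recognise(l,p)][:3])
print(sense()['joint_velocities'].round(2),sense()['tcp_pos'])
E
```

```text
top cup_a [(0.98, array([0.453, 0.483, 0.021])), (0.58, array([0.393, 0.47 , 0.023]))]
top jebena [(0.97, array([0.586, 0.524, 0.112]))]
top lid_handle [(0.65, array([ 0.648, -0.17 ,  0.2  ]))]
scene cup_a []
scene jebena []
scene lid_handle [(0.77, array([ 0.608, -0.18 ,  0.216])), (0.61, array([0.479, 0.283, 0.007]))]
[-0.15  0.04  0.08  0.06 -0.04  0.02] [0.4239849  0.05795357 0.48343776]
```

View pics/top12.png

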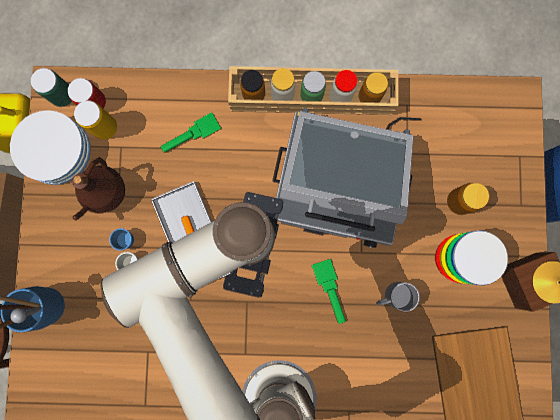

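The cups at (121,239) and (126,262) and the coffee pot at (99,188) are where they were. The lid's bar at (340,220) is unchanged. I hand the job in.

```bash
python3 -c "
from station import finish_job
print(finish_job())"
```

```text
the job is handed in; nothing more can be done
None
```

The orange scraper is lying flat in the steel tray and the griddle lid is standing at about 25° with nothing touching it. I handed the job in at about 23 s of the 67 s allowed; no verdict was reported.

**What I did:** I took the scraper out from the front with the tool leaning about 31° and laid it in the tray with its handle pointing away from the robot. I then gripped the lid's bar handle from above, eased it down along its arc at no more than about 0.4 rad/s, let go and moved clear. The tool's heading was set about 9° off the scraper's, because joint 5 is close to its limit there; closing the jaws lined the scraper up.

**Last checks:**
- **Lid:** The bar measured from two views is at z ≈ 0.241 m, which gives about 0.43 rad against the 0.436 target. It looked the same 1.5 s later. In that last look, the `recognise` network's `lid_handle` result was on the glass rather than the bar, so I relied on my own measurement.
- **Scraper:** It lies between about -0.125 and +0.065 m along the tray and within ±0.033 m across it. The far end is worked out from the scraper's 190 mm length, since the views caught the handle only to about +0.05 m. Both surface heights (blade 10 mm, handle 20 mm) fit it lying flat on the floor.
- **Bystanders:** The bowls, jar and mug came out within about 5 mm of where they started. The white cup and the coffee pot, partly hidden by the arm, read about 12 mm off or less. I saw no contact with any of them.

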